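# Turn a revolving stand one notch by its sprung index plunger and slot in the divider panel

### The job

First pull up the black plunger knob of the revolving stand, turn the stand counter-clockwise (seen from above) to the very next notch, sixty degrees on, and let the plunger drop fully home there and let go. Then lift the divider panel off the bench by its handle bar and lean it on the sloping rest, bottom edge on the ledge and handle side up, let go, take it again by its top edge, and slide it upright, top edge up, down between the stand's two vertical guides until it stands on the turntable; leave it there, with the plunger still home and the other things on the bench undisturbed.

Things in the scene. Friction and masses are not known exactly. Their poses are not given: they have to be found in the camera images.
- stand: Fixed base of the revolving stand: grey disc 290 mm in diameter carrying a steel index plate (top 32 mm above the bench) with six notches 60 degrees apart, 15 mm wide, open to the rim. Origin: bench level on the turning axis, z up. In this frame the plunger starts in the notch at 150 degrees counter-clockwise from +x; the next one, the aim, is at 210 degrees.
- next_notch (a point): The notch to turn to: 105 mm from the turning axis, at the index plate's top, 32 mm above the bench, partly hidden below the turntable. Axes as the stand's.
- keeper_tip (a point): Inner end of the fixed keeper bar: 22 mm wide, underside 143, top 153 mm above the bench, 67 mm from the turning axis; it runs outwards from there to a dark post outside the disc (177 mm from the axis). Until the stand is turned it covers one guide, so that no panel goes in; after the turn it is clear of both. Axes as the stand's.
- turntable (a joint): Angle of the turntable in rad: 0 as found, grows counter-clockwise seen from above, stops at -0.1 and 2.3. Notches at 0, 1.047 (the aim) and 2.094, each with about 0.015 rad of play. About 0.1 N m of friction: it stays where it is left.
- seat (a point): Centre of the turntable's top face (plywood disc, 236 mm in diameter), on the turning axis, 43 mm above the bench; turns with it. Its x axis points to the plunger (105 mm out), its y axis along the line joining the two vertical guides. The seated panel's bottom edge stands on this face.
- guide_mouth (a point): Midpoint between the tops of the two guides' straight slots, 80 mm above the seat; axes as the seat's. Guides: upright aluminium channels at y = +-67 to +-83 mm, open to each other; slot 11 mm wide (x = +-5.5 mm), 158 mm from slot bottom to slot bottom (y = +-79 mm). Flared lips above widen the mouth to about 24 mm and 170 mm and end 17 mm higher (140 mm above the bench).
- plunger (a joint): Lift of the plunger in m: 0 home in a notch, 0.024 upper stop; free of the notch from 0.014. Its spring pushes down with 4 N at home, 7 N at 14 mm, 10 N at the stop. Let go between notches, its round pin (12 mm) rides on the plate (reads 0.013); pushed sideways at the knob with a few newtons it slides along, snaps down by itself into a notch and stops the turn.
- knob_top (a point): Centre of the top of the plunger's plain black knob, an upright cylinder 30 mm in diameter and 42 mm tall, 105 mm from the turning axis. Home, its top is 106 mm and its underside 64 mm above the bench; below is a 26 mm collar, then the turntable's top at 43 mm. Its x axis points away from the turning axis, z up. It does not spin on the stand.
- panel: Wooden divider panel, plate 110 x 150 x 8 mm (x, y, z), 0.14 to 0.28 kg. Origin: centre of its back face. +x points to the top edge (55 mm away), +z out of the front, which carries a dark handle bar 50 mm long along x (x = -37 to +13 mm), 20 mm thick along y (centred), standing from z = 8 to 46 mm. Starts flat on the bench, handle up. In the guides the handle may face either way.
- rest: Fixed wooden sloping rest. Origin: bench level, centre of its 120 x 140 mm foot. The slope, 130 mm wide along y, rises at 45 degrees towards +x, 68 mm long from the ledge (x = -35, z = 40 mm) to its upper end (x = 13, z = 88 mm), open behind the upper end. The ledge is 14 mm high, square to the slope.
- rest_spot (a point): Where the panel's origin lies when the panel leans on the rest, back on the slope, bottom edge on the ledge: x = 4, z = 79 mm in the rest's frame. Axes as the rest's. The panel's x axis then points up the slope; its upper 42 mm stand free beyond the slope's end, so that the top edge can be pinched front to back by a hand that points down along the slope.
- mug: White mug, 80 mm wide, 90 mm tall, bystander. Origin: centre of its underside.
- tape_roll: Brown roll, 100 mm across, 45 mm tall, bystander. Origin: centre of its underside.
- carton: Closed carton 100 x 140 x 70 mm, bystander. Origin: centre of its underside.
- jar: Glass jar, 56 mm wide, 75 mm tall, bystander. Origin: centre of its underside.
- driver: Screwdriver 190 mm long lying flat, bystander. Origin: about its middle, at bench level.
- tape_dispenser: Grey desk tape dispenser 170 x 55 x 80 mm, bystander. Origin: centre of its underside.
- block: Wooden block 100 x 60 x 45 mm, bystander. Origin: centre of its underside.
There are look-alikes about, which are no part of the job. What is shaped like the rest but green is not meant.

How it is judged (in metres and radians):
On the way, in this order (a step that is already met when the one before it is completed fails the run):
1. the plunger is pulled out of its notch (value of joint plunger above 0.0125 m), for 0.1 s.
2. the stand is turned to the next notch, the plunger fully home there and let go (value of joint turntable between 1.012 and 1.082 rad and value of joint plunger below 0.003 m and contact force between the fingers and plunger below 0.1 N), for 0.2 s.
3. the panel leans on the sloping rest, handle side up, top edge up, let go (distance between panel and rest_spot below 0.02 m and angle between panel's own x axis and vertical between 0.6 and 0.97 rad and angle between panel's own z axis and vertical below 0.97 rad and contact force between the fingers and panel below 0.1 N and linear speed of panel below 0.03 m/s), for 0.3 s.
At the end, for the whole second after the job is handed in: Turntable at 1.047 rad within 0.035, plunger home within 3 mm; panel at rest, top edge up, upright within 0.1 rad, along the guides' line within 0.1 rad, its origin within 11 mm of the turning axis and 50 to 59 mm above the turntable's top (value of joint turntable between 1.012 and 1.082 rad and value of joint plunger below 0.003 m and z of panel in the frame of seat between 0.05 and 0.059 m and horizontal distance between panel and seat below 0.011 m and angle between panel's own x axis and vertical below 0.1 rad and angle between the y axis of panel and the y axis of seat, either way round below 0.1 rad and linear speed of panel below 0.02 m/s); the robot touches nothing.
It fails at once if a bystander is shifted by more than 30 mm (distance of any of mug, tape_roll, carton, jar, driver, tape_dispenser, block from where it was at the start of the episode above 0.03 m).
It also fails if it takes over 72 s, if anything falls off the work surface, if the arm or the gripper's body presses on something with over 40 N, if the wrist force passes 120 N, or if a joint passes its speed limit or range.

### The arm

A 6-joint arm with a two-finger parallel gripper is mounted at the origin on the work surface. World frame = base frame: x ahead of the robot, y to its left, z up, the work surface at z = 0. Lengths are in mm, angles in rad, forces in N, time in s.
With the tool pointing down it reaches from about 250 to 775 mm from the base axis. Payload 4 kg.
Tool frame: the origin (TCP) lies midway between the tips of the shut fingers; the grasp point (between the pads) lies 19 mm behind it; z points along the fingers, y is the direction in which the jaws open and shut (so a half turn about z gives the same grasp; the last joint's range is limited). The gripper opens to 94 mm and grips with 3 to 60 N. Pads are 16 mm wide; open, the fingers measure 119 mm over their backs; the gripper's body (75 mm by 177 mm) begins 78 mm behind the grasp point.
Start: joints at [-1.373, 0.087, 1.371, -0, 1.684, -0.103], TCP at [162.954, -525.325, 205.506] pointing down, gripper open.
Joint ranges: [-3.1, 3.1], [-0.76, 2.03], [0.27, 2.55], [-1.08, 4.22], [0.17, 2.65], [-2.57, 2.57]. Speed limits (rad/s): [2.79, 2.79, 3.14, 3.14, 3.14, 3.14].

### API

Orientations are given as a 3x3 rotation matrix whose columns are the frame's x, y, z axes.
In Python, from cell import ctrl gives the robot as it stands.
- The arm moves only by the shell command python3 -m creep 'ROWS' [OPENING] [FORCE]. ROWS is JSON, a list that holds one entry, the list of rows, each a list of 4 numbers: the shift along the tool's x, y, z in m, then the turn about the tool's z in degrees. In form: [[[dx, dy, dz, spin], ...]]. A call has 1 to 20 rows; each row shifts and turns the commanded pose from where the row before left it, along the tool's axes as they then stand; what a row does not reach is not made up. A row lasts 1/12 s, in which the tool goes at most 41.7 mm and 7.16 degrees, less where a joint would pass 70% of its speed; a pose out of reach is approached as far as the arm can. A call with a gripper value outside its range is refused whole. OPENING is the opening, from -1 (shut) to 1 (fully open), set as the call begins (- or left out, the last holds). The fingers move at their own pace and stop on an object; FORCE is the grip in N (left out, the last holds). Time passes only in rows, so rows that do not move let the fingers close. It gives the time, the measured TCP pose, the force and the opening at its end, in the units of the state.
- ctrl.sense(): the state, without advancing time (a new reading comes with each control period).
- ctrl.get_image(name): name is "side" or "top"; returns a dict with "img" (480x640x3 uint8, red, green, blue), "fx", "fy", "cx", "cy" (pixels), "rvec" (rotation vector, rad) and "tvec" (3), from world to camera coordinates, as OpenCV has them. Camera axes: x right, y down, z forward; pixel columns grow to the right and rows downward; lengths in mm; the calibration is good to about 2 mm. A picture is of the moment at which its call begins. There is no depth.
- ctrl.finish_job(): hands the job in, once; it reports no verdict.
Trained networks look in a picture, given as the dict that the camera call returned (one of the last four; its "shot" number tells which), for a name from the list of things; names that differ only in an ending like _2 or _b are one class to them, and where a whole thing is asked for, a point or a joint stands for the part that bears it (a point fixed in the world has none). Each returns a list of dicts, best first, with "confidence" (0 to 1); they miss things now and then, are a little off and sometimes report something else, mostly with a low value. They report only what shows in the picture. A call takes as long as a camera call. They do not tell look-alikes from the thing itself.
- ctrl.boxes_of(picture, thing): "xyz" ([x, y, z] in mm, in world coordinates, good to about 4 mm: the middle of the surface that is visible of it).
- ctrl.masks_of(picture, thing): "pixels" (480x640 bool, what is visible of it).
The state is a dict: "time_s": time; "joint_positions": joint angles; "qd": joint speeds; "joint_torque": joint torques, N m; "eef_pos": TCP position; "orientation": TCP orientation; "force": force on the tool from outside, world axes, zero at the start; "moment": the same for the moment, N m; "width": finger opening in mm.
Only numpy, scipy, OpenCV 4.12 (cv2) and the standard library are available. Lean on these libraries where they do the work, as an engineer would, in place of code of your own. Each camera call takes 0.05 s, during which the arm holds its last target.

## Working session

There is one attempt and no reset: what is moved stays moved. The work goes in short steps, Python scripts to look and compute and a shell command to move; the robot and the scene stay as the last step left them, time stands still between calls to the robot, and variables do not carry over. Pictures are saved under pics/ and viewed, and the job is handed in when it is done.

```bash
ls -la; mkdir -p pics
python3 - <<'E'
from cell import ctrl
import cv2
s=ctrl.sense(); print(s)
for n in ("top","side"):
    p=ctrl.get_image(n); cv2.imwrite(f"pics/{n}0.png",p["img"][:,:,::-1]); print(n,{k:p[k] for k in p if k!="img"})
E
```

```text
total 12
drwxr-xr-x  3 agent agent 4096 Dec  6 20:53 .
drwxr-xr-x 23 root  root  4096 Dec  6 20:53 ..
drwxr-xr-x  2 agent agent 4096 Dec  6 20:53 pics
{'time_s': 0.0, 'joint_positions': array([-1.37308418e+00,  8.79352029e-02,  1.37222460e+00, -2.78313465e-05,
        1.68358642e+00, -1.03100798e-01]), 'qd': array([-1.05162518e-03,  1.82531915e-04, -2.11086846e-03,  6.10012222e-04,
        4.65788008e-04, -9.74394643e-05]), 'joint_torque': array([ 7.12033534e-05, -3.40180171e+01, -3.02426934e+01,  7.18542631e-02,
        3.28690221e-02, -1.60170489e-04]), 'eef_pos': array([ 162.84272806, -524.77631212,  204.33003542]), 'orientation': array([[ 9.55096894e-01,  2.96293303e-01, -4.50134063e-04],
       [ 2.96293581e-01, -9.55094591e-01,  2.10618294e-03],
       [ 1.94127292e-04, -2.14498062e-03, -9.99997681e-01]]), 'force': array([ 0.54652781,  0.78288711, -0.27320726]), 'moment': array([-0.06177305, -0.00218185, -0.02370377]), 'width': 94.13782651922223}
top {'fx': 548.6914341324363, 'fy': 548.6914341324363, 'cx': 311.5991208494169, 'cy': 242.10327106132462, 'rvec': array([ 2.1155689 , -2.14115315,  0.15837531]), 'tvec': array([  14.57135294,  560.84697459, 1506.17393692]), 'shot': 1}
side {'fx': 580.2554329707382, 'fy': 580.2554329707382, 'cx': 329.3725079772987, 'cy': 248.4433163122027, 'rvec': array([ 0.98422897, -2.40723792,  1.09113853]), 'tvec': array([ 368.2531219 ,  334.38602454, 1449.47455529]), 'shot': 2}
```

View pics/top0.png

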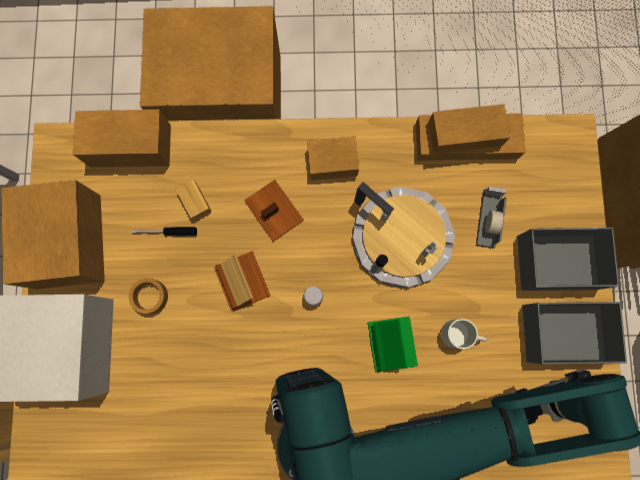

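View pics/side0.png

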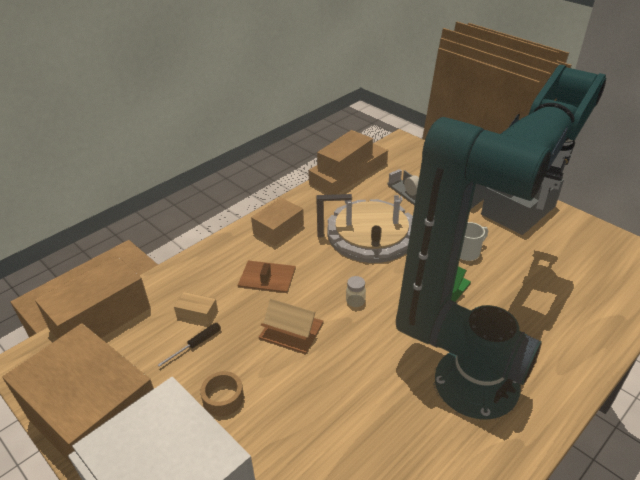

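```bash
cat > h.py <<'E'
from cell import ctrl
import cv2, numpy as np
def proj(p,X):
    X=np.atleast_2d(np.array(X,float)); return cv2.projectPoints(X,p["rvec"],p["tvec"],np.array([[p["fx"],0,p["cx"]],[0,p["fy"],p["cy"]],[0,0,1]]),None)[0].reshape(-1,2)
def atz(p,uv,z):
    R=cv2.Rodrigues(p["rvec"])[0]; c=-R.T@p["tvec"]
    d=R.T@np.array([(uv[0]-p["cx"])/p["fx"],(uv[1]-p["cy"])/p["fy"],1]); return c+d*(z-c[2])/d[2]
E
python3 - <<'E'
from h import *
np.set_printoptions(precision=1,suppress=True)
for n in ("top","side"):
    p=ctrl.get_image(n)
    for t in ["stand","turntable","plunger","knob_top","panel","rest","keeper_tip","seat","guide_mouth","next_notch","rest_spot","mug","tape_roll","carton","jar","driver","tape_dispenser","block"]:
        try: r=ctrl.boxes_of(p,t)
        except Exception as e: print(n,t,e); continue
        print(n,t,[(np.round(b["xyz"]),round(b["confidence"],2),np.round(proj(p,b["xyz"])[0])) for b in r[:4]])
E
```

```text
top stand [(array([ 571., -248.,   46.]), 0.65, array([402., 237.]))]
top turntable [(array([ 573., -256.,   43.]), 0.72, array([405., 237.])), (array([412., 469.,  43.]), 0.2, array([148., 297.]))]
top plunger [(array([ 501., -185.,  105.]), 0.46, array([383., 259.]))]
top knob_top [(array([ 498., -184.,  104.]), 0.44, array([382., 261.]))]
top panel [(array([657., 115.,   7.]), 0.62, array([275., 212.]))]
top rest [(array([454., 205.,  36.]), 0.94, array([242., 281.])), (array([ 574., -258.,   44.]), 0.66, array([405., 236.])), (array([ 272., -210.,   47.]), 0.58, array([392., 345.]))]
top keeper_tip [(array([ 580., -250.,   47.]), 0.58, array([403., 234.])), (array([799., -60.,  74.]), 0.19, array([334., 158.]))]
top seat [(array([ 575., -260.,   46.]), 0.79, array([406., 236.])), (array([ 576., -248.,   49.]), 0.22, array([402., 235.]))]
top guide_mouth [(array([ 572., -258.,   36.]), 0.56, array([405., 238.]))]
top next_notch [(array([ 577., -253.,   45.]), 0.83, array([404., 235.])), (array([453., 208.,  36.]), 0.45, array([241., 282.]))]
top rest_spot [(array([453., 201.,  40.
[... 2277 characters left out ...]
., 218.])), (array([ 495., -178.,   90.]), 0.57, array([376., 234.])), (array([ 567., -204.,   38.]), 0.54, array([363., 233.]))]
side jar [(array([399.,  16.,  51.]), 0.78, array([356., 292.])), (array([602., 403.,  16.]), 0.74, array([200., 337.])), (array([781., -43.,  69.]), 0.29, array([280., 218.]))]
side driver [(array([ 570., -206.,   46.]), 0.69, array([363., 230.])), (array([600., 404.,  19.]), 0.63, array([200., 337.]))]
side tape_dispenser [(array([ 639., -498.,   32.]), 0.79, array([404., 186.])), (array([ 566., -248.,   37.]), 0.49, array([373., 227.]))]
side block [(array([682., 360.,  44.]), 0.77, array([194., 306.])), (array([ 568., -248.,   44.]), 0.2, array([373., 225.]))]
```

Candidates for each thing I need:
- **Knob:** the black cylinder on the stand at top (382,260), as against the dark keeper post at (362,195) and the jar lid at (313,296).
- **Panel:** the plate with a dark bar at (275,212), as against the rest's brown foot at (242,281) and the block at (194,200).
- **Rest:** the wooden one at (242,281), as against the green one at (392,345).

I choose the knob at (382,260), the panel at (275,212) and the wooden rest at (242,281). Next I check these in close crops.

Run:
```python
from h import *
t=ctrl.get_image("top");s=ctrl.get_image("side")
a=cv2.resize(t["img"][170:320,340:470],None,fx=3,fy=3,interpolation=cv2.INTER_CUBIC)
b=cv2.resize(t["img"][170:320,205:315],None,fx=3,fy=3,interpolation=cv2.INTER_CUBIC)
cv2.imwrite("pics/crop_top.png",np.hstack([b,a])[:,:,::-1])
a=cv2.resize(s["img"][180:270,305:425],None,fx=3.3,fy=3.3,interpolation=cv2.INTER_CUBIC)
b=cv2.resize(s["img"][255:355,230:350],None,fx=3.3,fy=3.3,interpolation=cv2.INTER_CUBIC)
w=min(a.shape[1],b.shape[1]);h=min(a.shape[0],b.shape[0])
cv2.imwrite("pics/crop_side.png",np.hstack([b[:h,:w],a[:h,:w]])[:,:,::-1])
```

```text
(no output)
```

View pics/crop_top.png

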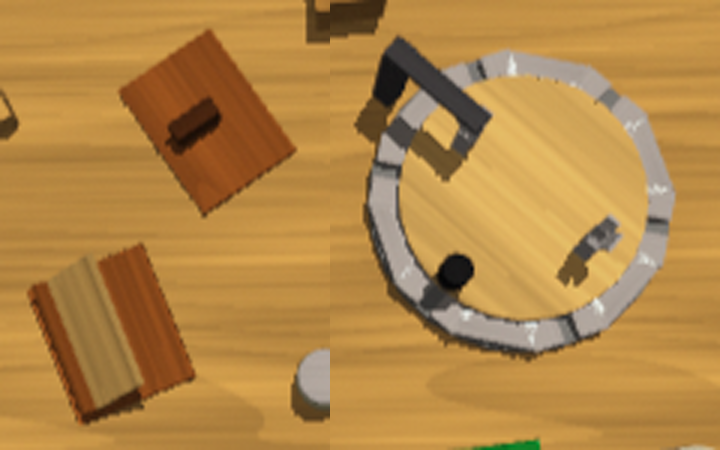

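View pics/crop_side.png

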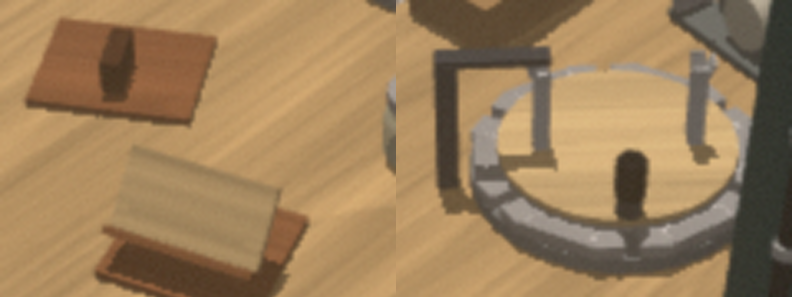

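Run:
```python
from h import *
P={n:ctrl.get_image(n) for n in("top","side")}
import pickle; pickle.dump(P,open("P0.pkl","wb"))
M={}
for n in P:
    for t in ["turntable","plunger","panel","rest","stand","seat"]:
        r=ctrl.masks_of(P[n],t)
        M[n,t]=[(m["confidence"],m["pixels"]) for m in r[:3]]
        print(n,t,[(round(c,2),int(m.sum()),[int(v) for v in (np.where(m)[1].min(),np.where(m)[1].max(),np.where(m)[0].min(),np.where(m)[0].max())]) for c,m in M[n,t]])
pickle.dump(M,open("M0.pkl","wb"))
```

```text
top turntable [(0.95, 5155, [363, 445, 195, 276]), (0.3, 662, [129, 167, 279, 314])]
top plunger [(0.57, 111, [376, 387, 255, 266])]
top panel [(0.72, 1860, [246, 302, 181, 239])]
top rest [(0.81, 2164, [368, 417, 318, 371]), (0.57, 2107, [215, 269, 252, 311]), (0.36, 5068, [364, 444, 196, 276])]
top stand [(0.75, 8165, [352, 453, 184, 287])]
top seat [(0.89, 5409, [362, 446, 194, 277])]
side turntable [(0.81, 2879, [336, 408, 195, 249])]
side plunger [(0.16, 2803, [337, 408, 196, 249])]
side panel [(0.68, 1399, [238, 295, 261, 293]), (0.6, 4816, [317, 411, 194, 263])]
side rest [(0.78, 2314, [259, 323, 299, 352]), (0.76, 344, [452, 470, 267, 300]), (0.3, 2885, [336, 408, 196, 249])]
side stand [(0.58, 4844, [316, 412, 194, 262]), (0.53, 2916, [336, 409, 195, 249])]
side seat [(0.6, 2954, [336, 408, 195, 249])]
```

Run:
```python
import pickle,cv2,numpy as np
P=pickle.load(open("P0.pkl","rb"))
t=P["top"]["img"]; s=P["side"]["img"]
f=lambda im,x0,x1,y0,y1,k:cv2.resize(im[y0:y1,x0:x1],None,fx=k,fy=k,interpolation=cv2.INTER_NEAREST)
cv2.imwrite("pics/z1.png",np.hstack([f(t,240,308,175,245,6),f(t,210,275,245,315,6)])[:,:,::-1])
cv2.imwrite("pics/z2.png",f(t,345,460,180,292,5)[:,:,::-1])
cv2.imwrite("pics/z3.png",np.hstack([f(s,235,300,255,295,6),f(s,255,327,295,335+20,6)[:240]])[:,:,::-1])
```

```text
(no output)
```

View pics/z1.png

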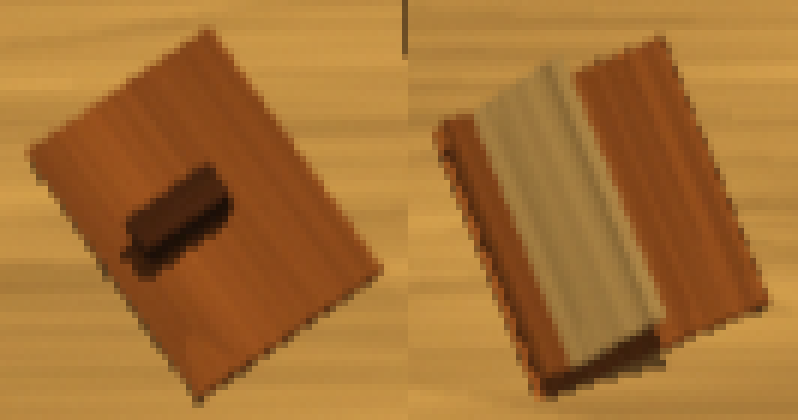

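View pics/z2.png

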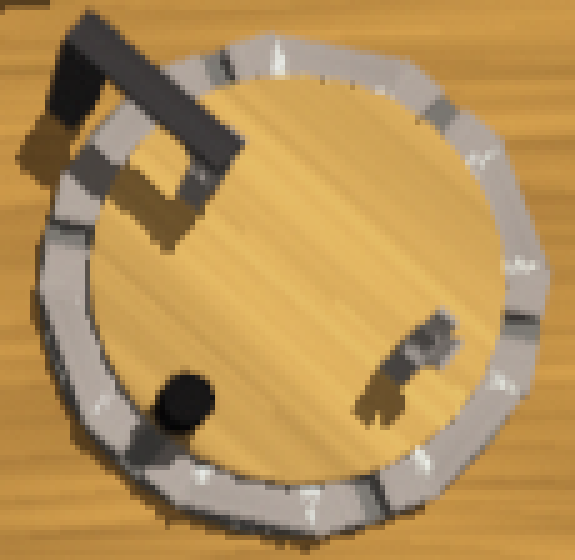

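```bash
cat > fit.py <<'E'
from h import *
import pickle
from scipy.optimize import least_squares
P=pickle.load(open("P0.pkl","rb")); M=pickle.load(open("M0.pkl","rb"))
np.set_printoptions(precision=2,suppress=True)
def world(q,L):
    c,s=np.cos(q[2]),np.sin(q[2]); L=np.array(L,float)
    return np.c_[q[0]+c*L[:,0]-s*L[:,1],q[1]+s*L[:,0]+c*L[:,1],L[:,2]]
def fit(q0,L,uv,cam="top"):
    r=least_squares(lambda q:(proj(P[cam],world(q,L))-uv).ravel(),q0,x_scale=[10,10,.1]); 
    print(r.x,np.degrees(r.x[2]),"res px",np.abs(r.fun).max(),"\n",r.fun.reshape(-1,2)); return r.x
E
python3 - <<'E'
from fit import *
# panel: x axis along A->B
uv=np.array([[245.3,200],[274.7,180],[303.7,219.7],[272.7,240.8]])
# image up-right => world +x,-y
L=[[-55,75,8],[55,75,8],[55,-75,8],[-55,-75,8]]
q=fit([655,115,-.6],L,uv)
for sg in (0,np.pi):
    qq=q+[0,0,sg]; print("handle top ctr",proj(P["top"],world(qq,[[-12,0,46],[-37,0,46],[13,0,46],[-37,0,8],[13,0,8]])))
    print("side", proj(P["side"],world(qq,[[-37,0,46],[13,0,46]]+L)))
uv=np.array([[221.2,263.7],[237,305.3],[233.7,255.3],[252,300]])
r=fit([453,205,np.radians(-69)],[[-35,65,40],[-35,-65,40],[13,65,88],[13,-65,88]],uv)
print("foot",proj(P["top"],world(r,[[60,70,0],[60,-70,0],[-60,70,0],[-60,-70,0]])))
print("side slope",proj(P["side"],world(r,[[-35,65,40],[-35,-65,40],[13,65,88],[13,-65,88],[60,70,0],[60,-70,0],[-60,70,0],[-60,-70,0]])))
E
```

```text
[664.37 117.51  -0.97] -55.79318562475225 res px 0.9879310914391795 
 [[-0.99  0.05]
 [ 0.48 -0.74]
 [ 0.32  0.23]
 [ 0.18  0.43]]
handle top ctr [[269.46 209.36]
 [262.23 214.27]
 [276.68 204.47]
 [263.6  217.04]
 [277.71 207.47]]
side [[262.49 274.13]
 [266.98 262.66]
 [237.23 284.59]
 [247.91 259.82]
 [295.41 265.59]
 [286.9  290.95]]
handle top ctr [[276.39 204.67]
 [283.58 199.79]
 [269.17 209.56]
 [284.45 202.89]
 [270.38 212.44]]
side [[269.07 257.33]
 [264.67 268.56]
 [295.41 265.59]
 [286.9  290.95]
 [237.23 284.59]
 [247.91 259.82]]
[455.66 208.45  -1.2 ] -68.50983489757313 res px 1.2488825279489788 
 [[-0.13  0.06]
 [ 0.37  1.25]
 [ 0.55 -0.27]
 [-0.78 -1.01]]
foot [[253.41 251.65]
 [270.93 296.29]
 [214.9  267.13]
 [231.94 312.16]]
side slope [[263.41 322.67]
 [307.61 337.26]
 [270.42 298.18]
 [314.75 312.13]
 [278.82 308.31]
 [324.13 322.77]
 [258.59 338.54]
 [305.82 354.62]]
```

View pics/z3.png

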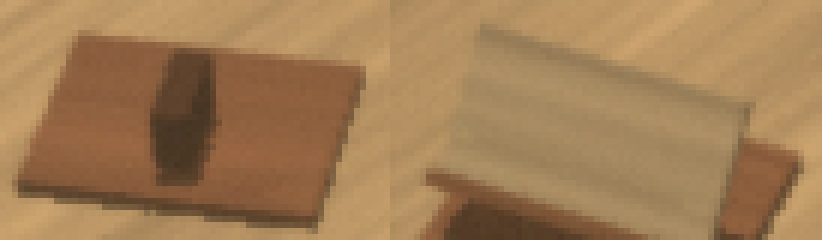

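```bash
python3 - <<'E'
from fit import *
p=P["top"]; s=P["side"]
def circ(q,r,z): a=np.linspace(0,2*np.pi,72,endpoint=False); return np.c_[q[0]+r*np.cos(a),q[1]+r*np.sin(a),0*a+z]
# turntable via mask extents (colour mask of plywood) both cams
from scipy.spatial import ConvexHull
for cam,ks in (("top",("turntable","seat")),("side",("turntable","seat"))):
    for k in ks:
        m=M[cam,k][0][1]; ys,xs=np.where(m); pts=np.c_[xs,ys].astype(np.float32)
        h=cv2.convexHull(pts).reshape(-1,2)
        e=cv2.fitEllipse(h)
        print(cam,k,"ellipse",e)
        r=least_squares(lambda q:[a-b for a,b in zip(cv2.fitEllipse(proj(P[cam],circ(q,118,43)).astype(np.float32))[0],e[0])],[575,-255]).x
        print("  centre",r, cv2.fitEllipse(proj(P[cam],circ(r,118,43)).astype(np.float32)))
print("knob",atz(p,(382.5,260.2),106),atz(p,(382.5,260.2),95))
# knob side cam
print("keeper tip mid",atz(p,(391.6,211.6),153), "outer",atz(p,(360.6,185.6),153))
E
python3 - <<'E'
import sys; sys.path.insert(0,'.')
import os; os.chdir('.')
from fit import *
# black knob pixels
for cam,(x0,x1,y0,y1) in (("top",(370,395,250,272)),("side",(365,390,220,250))):
    im=P[cam]["img"][y0:y1,x0:x1].astype(int).sum(2); ys,xs=np.where(im<(100 if cam=="top" else 150)); print(cam,len(xs),xs.mean()+x0,ys.mean()+y0,xs.min()+x0,xs.max()+x0,ys.min()+y0,ys.max()+y0)
s=P["side"]["img"]
cv2.imwrite("pics/z4.png",cv2.resize(s[180:270,310:420],None,fx=6,fy=6,interpolation=cv2.INTER_NEAREST)[:,:,::-1])
E
```

```text
top turntable ellipse ((403.6764831542969, 235.72494506835938), (81.08069610595703, 82.67526245117188), 107.00524139404297)
  centre [ 575. -255.] ((404.4080810546875, 236.69203186035156), (81.54705810546875, 84.08727264404297), 116.6755599975586)
top seat ellipse ((403.8856506347656, 235.84519958496094), (82.82596588134766, 84.50105285644531), 114.85221099853516)
  centre [ 575. -255.] ((404.4080810546875, 236.69203186035156), (81.54705810546875, 84.08727264404297), 116.6755599975586)
side turntable ellipse ((373.7475891113281, 219.5084991455078), (59.287418365478516, 76.55299377441406), 84.85214233398438)
  centre [ 575. -255.] ((372.46771240234375, 224.11581420898438), (45.88334274291992, 73.75901794433594), 92.78582763671875)
side seat ellipse ((373.127197265625, 219.70314025878906), (59.0582389831543, 76.19930267333984), 83.20137786865234)
  centre [ 575. -255.] ((372.46771240234375, 224.11581420898438), (45.88334274291992, 73.75901794433594), 92.78582763671875)
knob [ 499.01 -183.87  106.  ] [ 500.44 -185.13   95.  ]
keeper tip mid [ 622.36 -206.67  153.  ] outer [ 694.65 -126.43  153.  ]
top 104 381.13461538461536 260.5480769230769 376 387 255 266
side 42 375.2857142857143 235.23809523809524 372 379 231 240
```

View pics/z4.png

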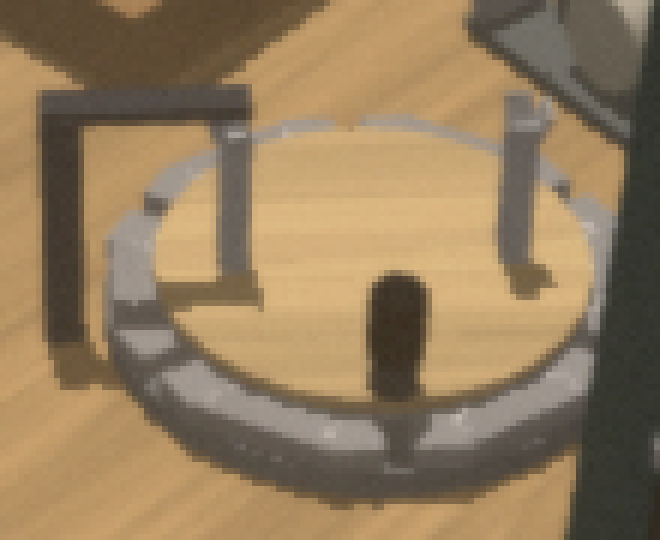

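Run:
```python
from fit import *
p=P["top"]; C=np.array([577.5,-253.4])
th=[]
for u in ((218,67),(440,112),(520,322),(375,495),(70,232)):
    w=atz(p,(345+u[0]/5-.1,180+u[1]/5-.1),32)[:2]-C; a=np.degrees(np.arctan2(w[1],w[0])); th.append((a,np.hypot(*w),(a-30+30)%60-30))
print(np.array(th))
q=[577.5,-253.4,np.radians(-12.5)]
L=[[67,0,153],[105,0,106],[105,0,64]]
c=lambda r,a,z:[r*np.cos(np.radians(a)),r*np.sin(np.radians(a)),z]
for cam in("top","side"):
    print(cam,proj(P[cam],world(q,[c(67,60,153),c(177,60,153),c(105,150,106),c(105,150,64),c(75,60,140),c(75,240,140),c(75,60,43),c(75,240,43)])))
    pts=proj(P[cam],world(q,[c(118,a,43) for a in range(0,360,4)])); print(pts.min(0),pts.max(0))
```

```text
[[  16.61  131.38  -13.39]
 [ -42.47  131.97  -12.47]
 [-101.3   131.24  -11.3 ]
 [-161.04  130.3   -11.04]
 [  76.58  128.94  -13.42]]
top [[390.59 211.46]
 [359.26 184.74]
 [381.96 259.81]
 [380.3  261.8 ]
 [387.7  210.58]
 [430.91 247.47]
 [383.62 218.08]
 [424.1  252.77]]
[362.04 194.82] [445.59 276.84]
side [[351.27 195.77]
 [315.62 197.01]
 [375.96 228.26]
 [375.32 238.95]
 [348.62 199.27]
 [396.78 197.59]
 [348.15 223.75]
 [394.68 222.06]]
[334.71 201.03] [408.39 246.97]
```

```bash
cat >> h.py <<'E'
def rel(x,y,z,yawx=None):
    s=ctrl.sense(); R=s["orientation"]; d=R.T@(np.array([x,y,z])-s["eef_pos"]); cur=np.degrees(np.arctan2(R[1,0],R[0,0]))
    print("t",round(s["time_s"],2),"pos",np.round(s["eef_pos"],1),"yawx",round(cur,2),"tilt",np.round(R[:,2],4),"w",round(s["width"],1),"F",np.round(s["force"],1))
    print(" rel tool mm",np.round(d,1),"spin", None if yawx is None else round(-((yawx-cur+180)%360-180),1))
E
python3 -c "
from h import *
rel(499.7,-183.2,160,-42.4)"
python3 -m creep '[[[0.0265,-0.0142,0,0],[0.0265,-0.0142,0,0],[0.0265,-0.0142,0,0],[0.0265,-0.0142,0,0],[0.0265,-0.0142,0,0],[0.0265,-0.0142,0,0],[0.0265,-0.0142,0,0],[0.0265,-0.0142,0,0],[0.0265,-0.0142,0,0],[0.0265,-0.0142,0,0],[0.0265,-0.0142,0,0],[0.0265,-0.0142,0,0],[0.0265,-0.0142,0,0],[0.0265,-0.0142,0,0],[0.0265,-0.0142,0,0],[0.0265,-0.0142,0,0]]]' 1 40
python3 -c "
from h import *
rel(499.7,-183.2,160,-42.4)"
```

```text
t 2.8 pos [ 163.  -525.3  205.5] yawx 17.23 tilt [ 0.e+00 -1.e-04 -1.e+00] w 93.5 F [ 0.4  0.4 -0.2]
 rel tool mm [ 423.  -227.    45.5] spin 59.6
time_s: 4.13
eef_pos: [501.5, -181.4, 205.6]
orientation: [[0.955, 0.296, 0.0], [0.296, -0.955, -0.0], [0.0, 0.0, -1.0]]
force: [0.7, -0.3, 0.2]
width: 93.8
t 4.13 pos [ 501.5 -181.4  205.6] yawx 17.24 tilt [ 3.e-04 -3.e-04 -1.e+00] w 93.8 F [ 0.7 -0.3  0.2]
 rel tool mm [-2.3  1.1 45.6] spin 59.6
```

```bash
python3 -m creep '[[[-0.0023,0.001,0.005,6.6],[0,0,0.005,6.6],[0,0,0.005,6.6],[0,0,0.005,6.6],[0,0,0.005,6.6],[0,0,0.005,6.6],[0,0,0.005,6.6],[0,0,0.005,6.6],[0,0,0.005,6.8],[0,0,0,0],[0,0,0,0]]]' 1
python3 - <<'E'
from h import *
rel(499.7,-183.2,75,-42.4)
for n in("top","side"):
    p=ctrl.get_image(n); q=proj(p,[[499.7,-183.2,106]])[0]; x,y=q.astype(int)
    cv2.imwrite(f"pics/k_{n}.png",cv2.resize(p["img"][max(0,y-60):y+60,x-70:x+70],None,fx=4,fy=4)[:,:,::-1])
E
```

```text
time_s: 5.05
eef_pos: [498.5, -184.3, 160.2]
orientation: [[0.741, -0.672, -0.001], [-0.672, -0.741, 0.0], [-0.001, 0.0, -1.0]]
force: [0.1, 0.0, 0.1]
width: 93.6
t 5.05 pos [ 498.5 -184.3  160.2] yawx -42.19 tilt [-6.e-04  2.e-04 -1.e+00] w 93.6 F [0.1 0.  0.1]
 rel tool mm [ 0.2 -1.6 85.2] spin 0.2
```

View pics/k_side.png

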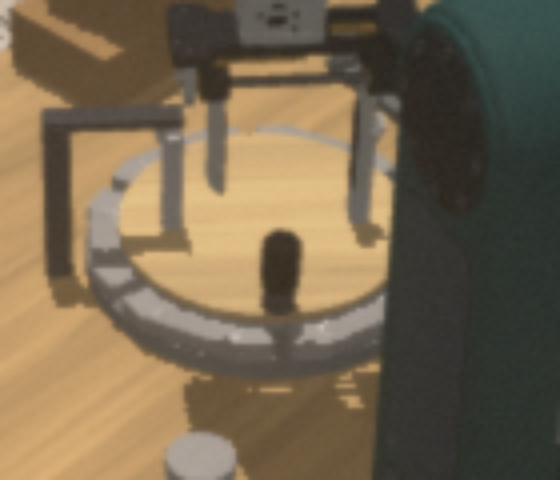

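The fingers at crop (215,190) and (362,190) straddle the knob at (280,250), so I go down and grip.

```bash
python3 -m creep '[[[0,-0.0015,0.02,0],[0,0,0.02,0],[0,0,0.02,0],[0,0,0.015,0],[0,0,0.01,0],[0,0,0,0],[0,0,0,0]]]' 1 
python3 -m creep '[[[0,0,0,0],[0,0,0,0],[0,0,0,0],[0,0,0,0],[0,0,0,0],[0,0,0,0],[0,0,0,0],[0,0,0,0]]]' -1 40
python3 -c "
from h import *
rel(499.7,-183.2,95,-42.4);print(ctrl.sense()['moment'])"
```

```text
time_s: 5.73
eef_pos: [499.8, -183.3, 75.7]
orientation: [[0.739, -0.673, -0.0], [-0.673, -0.739, -0.0], [-0.0, 0.0, -1.0]]
force: [0.0, 0.8, -0.8]
width: 94.1
time_s: 6.4
eef_pos: [499.7, -183.2, 75.5]
orientation: [[0.739, -0.674, 0.0], [-0.674, -0.739, -0.0], [0.0, 0.0, -1.0]]
force: [-0.3, 0.0, -0.3]
width: 44.1
t 6.4 pos [ 499.7 -183.2   75.5] yawx -42.37 tilt [ 0.e+00 -1.e-04 -1.e+00] w 44.1 F [-0.3  0.  -0.3]
 rel tool mm [ -0.   -0.  -19.5] spin 0.0
[ 0.06527094  0.00732539 -0.00589028]
```

Still closing; wait, then lift.

```bash
python3 -m creep '[[[0,0,0,0],[0,0,0,0],[0,0,0,0],[0,0,0,0],[0,0,0,0]]]' -1 40
python3 -m creep '[[[0,0,-0.005,0],[0,0,-0.005,0],[0,0,-0.005,0],[0,0,-0.004,0],[0,0,0,0],[0,0,0,0],[0,0,0,0]]]' -1 40
python3 -c "
from h import *
rel(499.7,-183.2,95,-42.4);print(ctrl.sense()['moment'])"
```

```text
time_s: 6.82
eef_pos: [499.5, -183.3, 75.4]
orientation: [[0.739, -0.674, -0.0], [-0.674, -0.739, -0.0], [-0.0, 0.0, -1.0]]
force: [-0.3, -0.6, -0.1]
width: 29.7
time_s: 7.4
eef_pos: [499.5, -183.3, 93.8]
orientation: [[0.739, -0.674, -0.001], [-0.674, -0.739, 0.0], [-0.001, 0.0, -1.0]]
force: [1.3, -1.4, -8.5]
width: 29.4
t 7.4 pos [ 499.5 -183.3   93.8] yawx -42.37 tilt [-7.e-04  0.e+00 -1.e+00] w 29.4 F [ 1.3 -1.4 -8.5]
 rel tool mm [ 0.1 -0.2 -1.2] spin 0.0
[-0.33370226 -0.41168353 -0.05686663]
```

```bash
python3 -m creep '[[[0.0004,0.00915,0,-5],[0.0004,0.00915,0,-5],[0.0004,0.00915,0,-5],[0.0004,0.00915,0,-5],[0,0,0,0]]]' -1 40
python3 -m creep '[[[0.0004,0.00915,0,-5],[0.0004,0.00915,0,-5],[0.0004,0.00915,0,-5],[0.0004,0.00915,0,-5],[0.0004,0.00915,0,-5],[0.0004,0.00915,0,-5],[0.0004,0.00915,0,-5],[0,0.0018,0,-1],[0,0,0,0],[0,0,0,0],[0,0,0,0]]]' -1 40
python3 -c "
from h import *
a=np.radians(137.6+56)
rel(577+105*np.cos(a),-254.1+105*np.sin(a),95,17.6)"
```

```text
time_s: 7.82
eef_pos: [478.9, -214.7, 93.7]
orientation: [[0.925, -0.381, -0.002], [-0.381, -0.925, 0.001], [-0.002, 0.0, -1.0]]
force: [0.5, -0.8, -8.5]
width: 29.6
time_s: 8.73
eef_pos: [472.9, -279.3, 93.3]
orientation: [[0.973, 0.232, -0.006], [0.232, -0.973, -0.001], [-0.006, -0.001, -1.0]]
force: [-3.7, -5.0, -7.8]
width: 29.5
t 8.73 pos [ 472.9 -279.3   93.3] yawx 13.4 tilt [-6.e-03 -8.e-04 -1.e+00] w 29.5 F [-3.7 -5.  -7.8]
 rel tool mm [ 2.1 -0.  -1.7] spin -4.2
```

```bash
python3 -m creep '[[[0,0,0.003,0],[0,0,0.002,0],[0,0,0,0],[0,0,0,0]]]' -1 40
python3 -m creep '[[[0,0,0,0],[0,0,0,0],[0,0,0.004,0],[0,0,0.004,0],[0,0,0,0]]]' -0.23 20
python3 - <<'E'
from h import *
a=np.radians(137.6+60)
rel(577+105*np.cos(a),-254.1+105*np.sin(a),80,17.6)
p=ctrl.get_image("side");cv2.imwrite("pics/t1.png",cv2.resize(p["img"][170:280,310:430],None,fx=5,fy=5)[:,:,::-1])
E
```

```text
time_s: 9.07
eef_pos: [472.9, -279.3, 88.7]
orientation: [[0.973, 0.232, -0.006], [0.232, -0.973, -0.001], [-0.006, -0.0, -1.0]]
force: [-4.6, -4.4, -6.8]
width: 29.0
time_s: 9.48
eef_pos: [475.4, -278.2, 81.2]
orientation: [[0.972, 0.236, -0.0], [0.236, -0.972, 0.0], [0.0, -0.0, -1.0]]
force: [-0.4, -0.0, 0.1]
width: 36.4
t 9.48 pos [ 475.4 -278.2   81.2] yawx 13.64 tilt [-0.e+00  5.e-04 -1.e+00] w 36.4 F [-0.4 -0.   0.1]
 rel tool mm [-0.3  7.8  1.2] spin -4.0
```

View pics/t1.png

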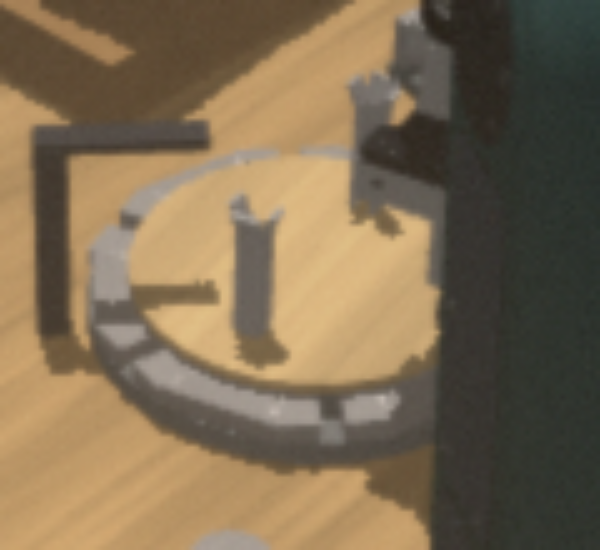

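```bash
python3 -m creep '[[[0,0.002,0,-1],[0,0.002,0,-1],[0,0.002,0,-1],[0,0.002,0,-1],[0,0,0,0]]]'
python3 -m creep '[[[0,0.0015,0,0],[0,0,0,0],[0,0,0,0]]]'
python3 -m creep '[[[0,0.0015,0,0],[0,0,0,0],[0,0,0,0]]]'
```

```text
time_s: 9.95
eef_pos: [477.6, -287.3, 81.6]
orientation: [[0.953, 0.304, 0.0], [0.304, -0.953, -0.001], [-0.0, 0.002, -1.0]]
force: [-1.4, -0.5, -0.8]
width: 36.1
time_s: 10.2
eef_pos: [477.8, -288.2, 81.6]
orientation: [[0.953, 0.303, 0.0], [0.303, -0.953, -0.001], [0.0, 0.001, -1.0]]
force: [-0.1, -0.1, 0.7]
width: 36.1
time_s: 10.45
eef_pos: [478.3, -289.4, 81.5]
orientation: [[0.953, 0.303, 0.0], [0.303, -0.953, -0.0], [0.0, 0.0, -1.0]]
force: [0.7, 0.9, 0.2]
width: 36.3
```

```bash
python3 -m creep '[[[0,0.0015,0,0],[0,0,0,0],[0,0,0,0]]]'
python3 -m creep '[[[0,0.0015,0,0],[0,0,0,0],[0,0,0,0]]]'
python3 - <<'E'
from h import *
s=ctrl.sense();print(s['force'],s['moment'],s['eef_pos'])
for n in("top","side"):
    p=ctrl.get_image(n);x,y=(400,238) if n=="top" else (370,225);cv2.imwrite(f"pics/t2{n}.png",cv2.resize(p["img"][y-55:y+55,x-60:x+60],None,fx=5,fy=5)[:,:,::-1])
E
```

```text
time_s: 10.7
eef_pos: [478.6, -290.7, 81.4]
orientation: [[0.953, 0.303, -0.0], [0.303, -0.953, -0.0], [-0.0, -0.0, -1.0]]
force: [-0.8, 0.3, -0.4]
width: 36.1
time_s: 10.95
eef_pos: [479.1, -292.2, 81.4]
orientation: [[0.953, 0.303, -0.0], [0.303, -0.953, -0.0], [-0.0, 0.0, -1.0]]
force: [-0.7, 0.8, 0.7]
width: 36.2
[-0.71123647  0.79285267  0.6996438 ] [0.06047686 0.05701476 0.02946425] [ 479.11667072 -292.23928954   81.41662523]
```

View pics/t2top.png

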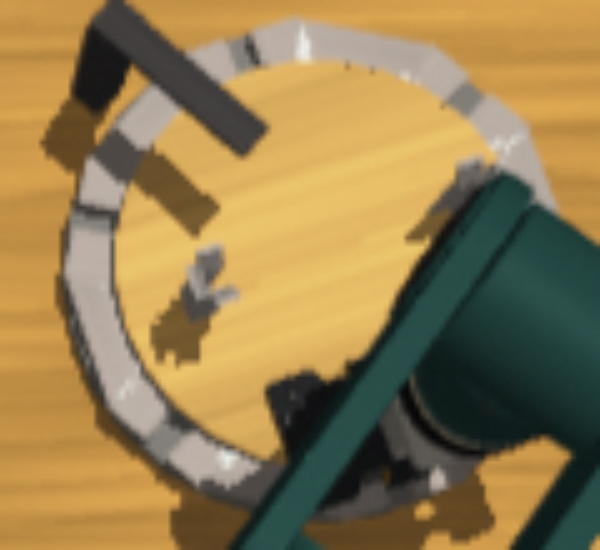

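View pics/t2side.png

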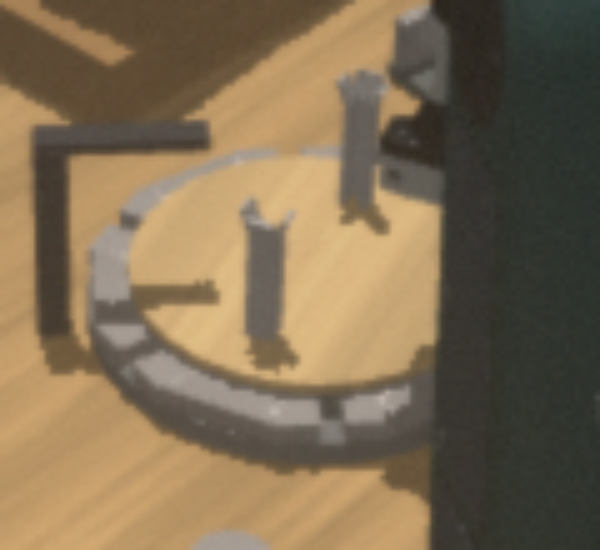

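Run:
```python
from fit import *
q=[576.5,-254.5,np.radians(-12.4)]
c=lambda r,a,z:[r*np.cos(np.radians(a)),r*np.sin(np.radians(a)),z]
for th in (0,54,56,58,60,62,64):
    print(th,[proj(P[cam],world(q,[c(75,60+th,43),c(75,60+th,140)])).ravel() for cam in("side","top")], world(q,[c(105,150+th,106)])[0])
```

```text
0 [array([348.62, 223.76, 349.1 , 199.28]), array([383.98, 218.45, 388.09, 210.98])] [ 498.96 -183.7   106.  ]
54 [array([359.95, 235.48, 360.86, 210.81]), array([378.33, 241.26, 382.1 , 235.23])] [ 473.64 -275.61  106.  ]
56 [array([360.68, 235.76, 361.61, 211.08]), array([378.56, 242.15, 382.34, 236.17])] [ 474.44 -279.19  106.  ]
58 [array([361.42, 236.02, 362.38, 211.34]), array([378.82, 243.03, 382.62, 237.11])] [ 475.37 -282.74  106.  ]
60 [array([362.17, 236.27, 363.16, 211.59]), array([379.11, 243.9 , 382.94, 238.04])] [ 476.41 -286.25  106.  ]
62 [array([362.94, 236.51, 363.96, 211.82]), array([379.44, 244.76, 383.28, 238.95])] [ 477.58 -289.72  106.  ]
64 [array([363.72, 236.72, 364.77, 212.03]), array([379.79, 245.61, 383.66, 239.86])] [ 478.87 -293.15  106.  ]
```

```bash
python3 -m creep '[[[0,0.001,0,0],[0,0,0,0],[0,0,0,0]]]'
python3 -m creep '[[[0,0.001,0,0],[0,0,0,0],[0,0,0,0]]]'
python3 - <<'E'
from h import *
s=ctrl.sense();print(s['force'],s['moment'],s['eef_pos'])
for n in("side",):
    p=ctrl.get_image(n);x,y=(400,238) if n=="top" else (370,225);cv2.imwrite(f"pics/t3{n}.png",cv2.resize(p["img"][y-55:y+55,x-60:x+60],None,fx=5,fy=5)[:,:,::-1])
E
```

```text
time_s: 11.3
eef_pos: [479.3, -292.7, 81.4]
orientation: [[0.953, 0.303, -0.0], [0.303, -0.953, 0.001], [-0.0, -0.001, -1.0]]
force: [-0.8, 1.7, 0.3]
width: 36.3
time_s: 11.55
eef_pos: [479.3, -292.8, 81.4]
orientation: [[0.953, 0.303, -0.001], [0.303, -0.953, 0.003], [-0.0, -0.003, -1.0]]
force: [-2.1, 3.7, 2.1]
width: 36.3
[-2.05519123  3.68412371  2.13478681] [0.87717042 0.35855509 0.01570525] [ 479.32027239 -292.83097421   81.35482258]
```

View pics/t3side.png

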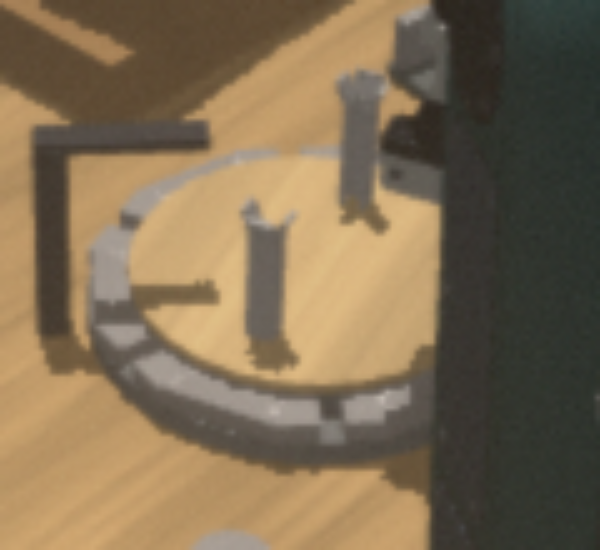

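The push met a stop: 4 N with no further motion, and the guide stayed at crop (265,335). It has snapped into the notch, so I back off, open, rise and check.

```bash
python3 -m creep '[[[0,-0.002,0,0],[0,-0.002,0,0],[0,-0.001,0,0],[0,0,0,0],[0,0,0,0],[0,0,0,0],[0,0,0,0],[0,0,0,0]]]' 0.3
python3 -m creep '[[[0,0,-0.025,0],[0,0,-0.03,0],[0,0,-0.03,0],[0,0,-0.03,0],[0,0.03,-0.03,0],[0,0,0,0]]]' 0.3
python3 - <<'E'
from fit import *
rel(664,117.5,120)
q=[576.5,-254.5,np.radians(-12.4)]
for n in("side","top"):
    p=ctrl.get_image(n);x,y=(400,238) if n=="top" else (370,225);cv2.imwrite(f"pics/t4{n}.png",cv2.resize(p["img"][y-55:y+55,x-60:x+60],None,fx=4,fy=4)[:,:,::-1])
    c=lambda r,a,z:[r*np.cos(np.radians(a)),r*np.sin(np.radians(a)),z]
    print(n,(proj(p,world(q,[c(105,210,106),c(105,210,119),c(105,210,64)]))-[x-60,y-55])*4)
E
```

```text
time_s: 12.27
eef_pos: [478.3, -289.4, 81.5]
orientation: [[0.953, 0.303, 0.0], [0.303, -0.953, -0.0], [-0.0, 0.0, -1.0]]
force: [0.5, 0.3, -0.7]
width: 61.1
time_s: 12.77
eef_pos: [489.9, -322.1, 233.3]
orientation: [[0.954, 0.301, 0.01], [0.301, -0.954, -0.011], [0.007, 0.013, -1.0]]
force: [-0.6, 0.3, 0.7]
width: 60.6
t 12.77 pos [ 489.9 -322.1  233.3] yawx 17.52 tilt [ 0.01 -0.01 -1.  ] w 60.6 F [-0.6  0.3  0.7]
 rel tool mm [ 297.6 -368.3  110.4] spin None
side [[376.02 185.56]
 [377.35 172.15]
 [371.82 228.02]]
top [[323.63 340.19]
 [327.13 337.91]
 [312.71 347.3 ]]
```

View pics/t4side.png

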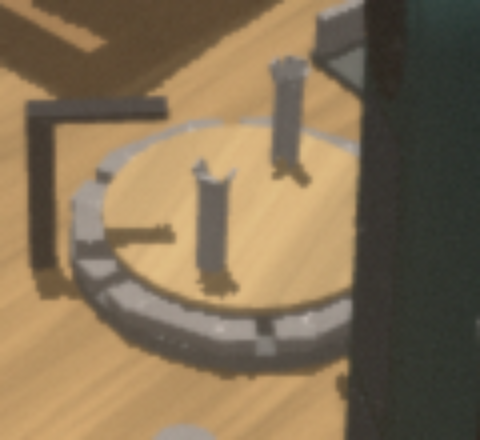

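View pics/t4top.png

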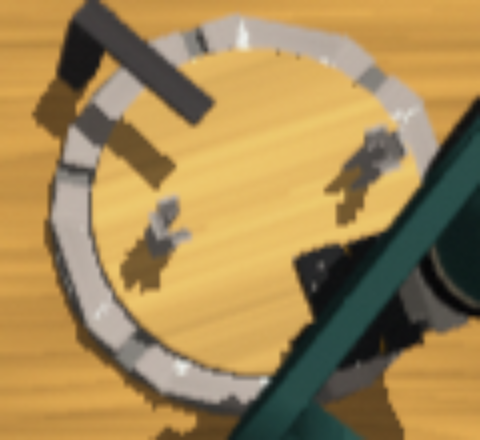

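```bash
python3 -m creep '[[[0.0215,-0.0257,0,0],[0.0215,-0.0257,0,0],[0.0215,-0.0257,0,0],[0.0215,-0.0257,0,0],[0.0215,-0.0257,0,0],[0.0215,-0.0257,0,0],[0.0215,-0.0257,0,0],[0.0215,-0.0257,0,0],[0.0215,-0.0257,0,0],[0.0215,-0.0257,0,0],[0.0215,-0.0257,0,0],[0.0215,-0.0257,0,0],[0.0215,-0.0257,0,0],[0.0215,-0.0257,0,0]]]' 0.3
python3 -m creep '[[[0,0,0.008,-6.7],[0,0,0.008,-6.7],[0,0,0.008,-6.7],[0,0,0.008,-6.7],[0,0,0.008,-6.7],[0,0,0.008,-6.7],[0,0,0.008,-6.7],[0,0,0.008,-6.7],[0,0,0.008,-6.7],[0,0,0.008,-6.7],[0,0,0.008,-6.7],[0,0,0.008,-6.7],[0,0,0.008,-6.7],[0,0,0.008,-6.7],[0,0,0.008,-6.7],[0,0,0.008,-6.2],[0,0,0,0]]]' 0.0
python3 - <<'E'
from fit import *
rel(668.3,111.7,14,124.2)
q=[576.5,-254.5,np.radians(-12.4)]
for n in("side","top"):
    p=ctrl.get_image(n);x,y=(400,238) if n=="top" else (370,225);a=cv2.resize(p["img"][y-55:y+55,x-60:x+60],None,fx=3.3,fy=3.3)
    x,y=(275,212) if n=="top" else (268,265);b=cv2.resize(p["img"][y-55:y+55,x-60:x+60],None,fx=3.3,fy=3.3)
    cv2.imwrite(f"pics/t5{n}.png",np.hstack([a,b])[:,:,::-1])
    x,y=(400,238) if n=="top" else (370,225)
    c=lambda r,a,z:[r*np.cos(np.radians(a)),r*np.sin(np.radians(a)),z]
    print(n,(proj(p,world(q,[c(105,210,106),c(105,210,119),c(105,210,64)]))-[x-60,y-55])*3.3)
E
```

```text
time_s: 14.03
eef_pos: [663.9, 118.8, 223.2]
orientation: [[0.953, 0.303, -0.005], [0.303, -0.953, -0.0], [-0.004, -0.001, -1.0]]
force: [0.4, -0.6, -0.7]
width: 61.3
time_s: 15.45
eef_pos: [661.8, 116.9, 93.1]
orientation: [[-0.566, 0.825, -0.008], [0.825, 0.566, -0.001], [0.004, -0.007, -1.0]]
force: [-0.0, 0.6, -0.4]
width: 46.8
t 15.45 pos [661.8 116.9  93.1] yawx 124.45 tilt [-0.01 -0.   -1.  ] w 46.8 F [-0.   0.6 -0.4]
 rel tool mm [-8.3  3.  79. ] spin 0.3
side [[310.22 153.09]
 [311.31 142.03]
 [306.75 188.12]]
top [[266.99 280.66]
 [269.88 278.78]
 [257.98 286.52]]
```

View pics/t5side.png

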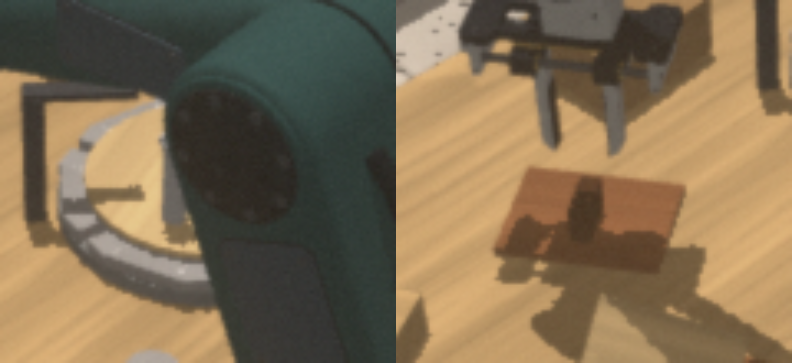

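View pics/t5top.png

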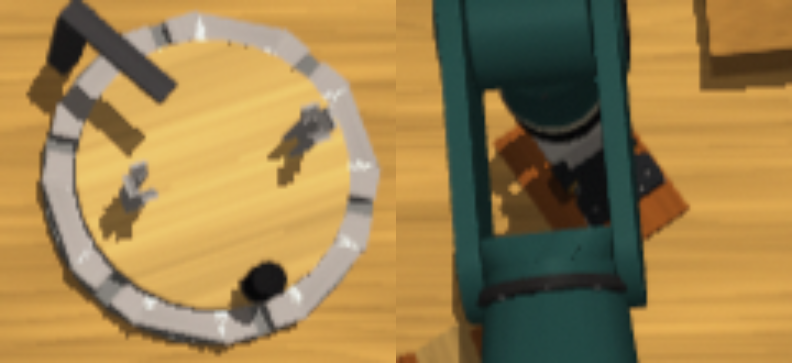

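The top crop shows the knob at (263,282). That matches the home prediction after the earlier bias, and it lines up with the notch at (265,318). The fingers straddle the handle in the side view.

```bash
python3 -m creep '[[[-0.0083,0.003,0.01,0],[0,0,0.02,0],[0,0,0.02,0],[0,0,0.015,0],[0,0,0.01,0],[0,0,0.003,0],[0,0,0,0],[0,0,0,0]]]' 0.0 8
python3 -c "
from h import *
rel(668.3,111.7,14,124.2)"
```

```text
time_s: 16.22
eef_pos: [672.9, 111.5, 20.7]
orientation: [[-0.564, 0.826, 0.002], [0.826, 0.564, -0.0], [-0.001, 0.001, -1.0]]
force: [1.3, -0.7, -0.6]
width: 46.9
t 16.22 pos [672.9 111.5  20.7] yawx 124.31 tilt [ 0.0015 -0.     -1.    ] w 46.9 F [ 1.3 -0.7 -0.6]
 rel tool mm [ 2.8 -3.7  6.7] spin 0.1
```

```bash
python3 -m creep '[[[0.0025,-0.0037,0.003,0],[0,0,0.003,0],[0,0,0,0],[0,0,0,0]]]' 0.0 8
python3 -m creep '[[[0,0,0,0],[0,0,0,0],[0,0,0,0],[0,0,0,0],[0,0,0,0],[0,0,0,0],[0,0,0,0],[0,0,0,0],[0,0,0,0]]]' -1 8
python3 -c "
from h import *
rel(668.3,111.7,14,124.2)"
```

```text
time_s: 16.55
eef_pos: [667.7, 111.6, 14.2]
orientation: [[-0.564, 0.826, 0.0], [0.826, 0.564, -0.0], [-0.0, 0.0, -1.0]]
force: [0.1, -0.2, 0.4]
width: 46.6
time_s: 17.3
eef_pos: [667.9, 111.6, 14.0]
orientation: [[-0.564, 0.826, 0.0], [0.826, 0.564, -0.0], [-0.0, 0.0, -1.0]]
force: [0.1, 0.1, 0.1]
width: 20.0
t 17.3 pos [667.9 111.6  14. ] yawx 124.33 tilt [ 4.e-04 -0.e+00 -1.e+00] w 20.0 F [0.1 0.1 0.1]
 rel tool mm [-0.1  0.4  0. ] spin 0.1
```

Gripped (20 mm). Now I lift gently and look at the hanging angle.

```bash
python3 -m creep '[[[0,0,-0.004,0],[0,0,-0.008,0],[0,0,-0.012,0],[0,0,-0.016,0],[0,0,-0.02,0],[0,0,-0.02,0],[0,0,-0.02,0],[0,0,-0.02,0],[0,0,-0.02,0],[0,0,-0.02,0],[0,0,-0.02,0],[0,0,-0.01,0],[0,0,0,0],[0,0,0,0]]]' -1 8
python3 - <<'E'
from h import *
rel(455,208,200,111.5); print(ctrl.sense()["moment"])
p=ctrl.get_image("side");x,y=proj(p,[[668,112,180]])[0].astype(int);cv2.imwrite("pics/l1.png",cv2.resize(p["img"][y-60:y+60,x-70:x+70],None,fx=5,fy=5)[:,:,::-1]); print(x,y)
E
```

```text
time_s: 18.47
eef_pos: [667.9, 111.6, 204.7]
orientation: [[-0.564, 0.826, 0.002], [0.826, 0.564, 0.0], [-0.001, 0.001, -1.0]]
force: [-0.1, -0.2, -2.2]
width: 20.1
t 18.47 pos [667.9 111.6 204.7] yawx 124.34 tilt [ 0.0015  0.     -1.    ] w 20.1 F [-0.1 -0.2 -2.2]
 rel tool mm [ 199.7 -121.4    4.4] spin 12.8
[-0.05287351 -0.13764308 -0.03550927]
262 228
```

View pics/l1.png

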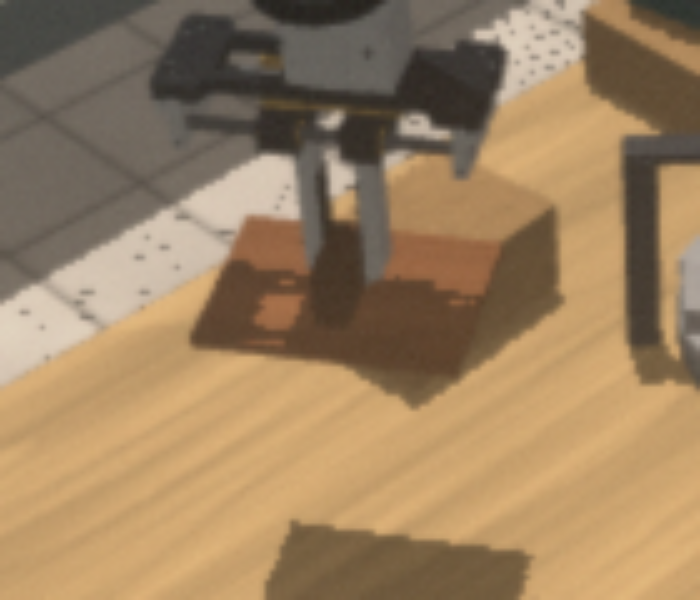

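Run:
```python
from fit import *
S=P["side"]; uv=np.array([[241,211],[292,216.6],[284,243],[230.4,237]])
yaw=np.radians(-55.7); ex=np.array([np.cos(yaw),np.sin(yaw),0]);ey=np.array([-np.sin(yaw),np.cos(yaw),0])
piv=np.array([667.9,111.6,204.7+16])
def corners(phi,pxz=(7,30)):
    X=ex*np.cos(phi)+np.array([0,0,np.sin(phi)]);Z=np.cross(X,ey)
    o=piv-X*pxz[0]-Z*pxz[1]
    return np.array([o+X*a+ey*b+Z*8 for a,b in((55,75),(55,-75),(-55,-75),(-55,75))])
for d in (0,5,10,15,20,30): e=proj(S,corners(np.radians(d)))-uv; print(d,np.abs(e).mean(),e.ravel())
```

```text
0 0.9791072822291262 [ 0.42 -0.46  0.49 -0.53 -0.78 -2.12 -0.78 -2.26]
5 1.0323096657477073 [ 0.43 -2.01  0.56 -2.1  -0.48 -1.12 -0.3  -1.25]
10 1.1531411536015348 [ 0.41 -3.52  0.6  -3.63 -0.14 -0.3   0.21 -0.42]
15 1.5749160475761776 [ 0.34 -4.99  0.6  -5.1   0.23  0.35  0.76  0.24]
20 2.149349422818794 [ 0.23 -6.39  0.56 -6.52  0.63  0.81  1.34  0.72]
30 3.126224946250172 [-0.12 -8.99  0.4  -9.12  1.49  1.19  2.56  1.13]
```

The panel hangs level, within about 2 degrees. A grip near the handle's bottom end gives the rest's upper edge a much better lever for tilting it, so I set the panel down and regrip there.

```bash
python3 -m creep '[[[0,0,0.02,0],[0,0,0.025,0],[0,0,0.025,0],[0,0,0.025,0],[0,0,0.025,0],[0,0,0.025,0],[0,0,0.02,0],[0,0,0.012,0],[0,0,0.008,0],[0,0,0.004,0],[0,0,0.0015,0],[0,0,0,0],[0,0,0,0]]]' -1 8
python3 -m creep '[[[0,0,0,0],[0,0,0,0],[0,0,0,0],[0.01,0,0,0],[0.012,0,0,0],[0.012,0,0,0],[0,0,0,0],[0,0,0,0]]]' -0.3 20
python3 -m creep '[[[0,0,0,0],[0,0,0,0],[0,0,0,0],[0,0,0,0],[0,0,0,0],[0,0,0,0]]]' -1 20
python3 -c "
from h import *
rel(668,111.7,14,124.3)"
```

```text
time_s: 19.6
eef_pos: [668.9, 111.6, 14.7]
orientation: [[-0.564, 0.826, 0.003], [0.826, 0.564, 0.0], [-0.002, 0.003, -1.0]]
force: [0.6, 0.0, -2.4]
width: 20.0
time_s: 20.27
eef_pos: [647.8, 140.9, 13.5]
orientation: [[-0.566, 0.825, 0.0], [0.825, 0.566, -0.0], [-0.0, -0.0, -1.0]]
force: [0.6, 0.4, -0.1]
width: 32.7
time_s: 20.77
eef_pos: [648.9, 139.5, 13.5]
orientation: [[-0.564, 0.826, 0.001], [0.826, 0.564, 0.0], [-0.0, 0.0, -1.0]]
force: [0.6, 0.5, -0.3]
width: 20.0
t 20.77 pos [648.9 139.5  13.5] yawx 124.32 tilt [ 5.e-04  0.e+00 -1.e+00] w 20.0 F [ 0.6  0.5 -0.3]
 rel tool mm [-33.7   0.1  -0.5] spin 0.0
```

```bash
python3 -m creep '[[[0,0,-0.004,0],[0,0,-0.01,0],[0,0,-0.016,0],[0,0,-0.02,0],[0,0,-0.025,0],[0,0,-0.025,0],[0,0,-0.025,0],[0,0,-0.02,0]]]' -1 20
python3 -m creep '[[[0.006,-0.0035,0,0],[0.012,-0.007,0,0],[0.0185,-0.0107,0,0],[0.0185,-0.0107,0,0],[0.0185,-0.0107,0,0],[0.0185,-0.0107,0,0],[0.0185,-0.0107,0,0],[0.0185,-0.0107,0,0],[0.0185,-0.0107,0,0],[0.0185,-0.0107,0,0],[0.012,-0.007,0,2.8],[0.0125,-0.0075,0,3],[0.006,-0.0035,0,4],[0,0,0,3],[0,0,0,0],[0,0,0,0]]]' -1 20
python3 - <<'E'
from h import *
rel(444.3,237.3,115,111.5)
for n in("side",):
    p=ctrl.get_image(n);x,y=proj(p,[[450,220,120]])[0].astype(int);cv2.imwrite("pics/l2.png",cv2.resize(p["img"][y-60:y+60,x-70:x+70],None,fx=5,fy=5)[:,:,::-1])
E
```

```text
time_s: 21.43
eef_pos: [648.7, 139.5, 161.3]
orientation: [[-0.564, 0.826, 0.002], [0.826, 0.564, 0.0], [-0.001, 0.002, -1.0]]
force: [-0.2, 0.3, -1.3]
width: 20.1
time_s: 22.77
eef_pos: [443.2, 238.6, 157.4]
orientation: [[-0.369, 0.93, -0.002], [0.93, 0.369, -0.001], [-0.0, -0.002, -1.0]]
force: [0.5, -1.0, -2.0]
width: 20.1
t 22.77 pos [443.2 238.6 157.4] yawx 111.63 tilt [-1.6e-03 -8.0e-04 -1.0e+00] w 20.1 F [ 0.5 -1.  -2. ]
 rel tool mm [-1.6  0.7 42.4] spin 0.1
```

View pics/l2.png

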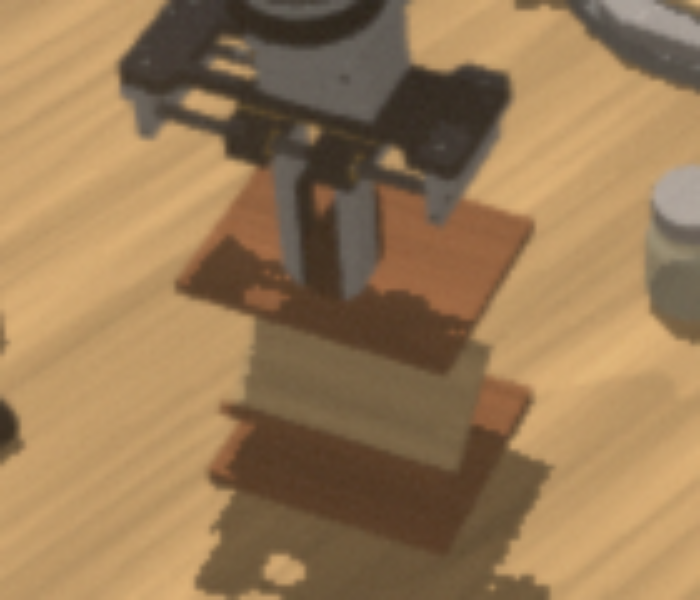

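```bash
python3 -m creep '[[[-0.0015,0.0005,0.01,0],[0,0,0.015,0],[0,0,0.015,0],[0,0,0.01,0],[0,0,0.003,0],[0,0,0,0]]]' -1 10
python3 -m creep '[[[0,0,0.003,0],[0,0,0.003,0],[0,0,0.003,0],[0,0,0.003,0],[0,0,0.003,0],[0,0,0,0]]]' -1 8
python3 - <<'E'
from h import *
rel(444.3,237.3,70,111.5)
for n in("side",):
    p=ctrl.get_image(n);x,y=proj(p,[[450,220,100]])[0].astype(int);cv2.imwrite("pics/l3.png",cv2.resize(p["img"][y-60:y+60,x-70:x+70],None,fx=5,fy=5)[:,:,::-1])
E
```

```text
time_s: 23.32
eef_pos: [444.4, 237.0, 103.8]
orientation: [[-0.367, 0.93, -0.003], [0.93, 0.367, -0.001], [-0.0, -0.003, -1.0]]
force: [0.1, -0.0, -2.9]
width: 20.2
time_s: 23.82
eef_pos: [445.7, 238.9, 91.1]
orientation: [[-0.368, 0.93, 0.002], [0.93, 0.368, 0.003], [0.002, 0.003, -1.0]]
force: [-1.0, 5.5, 2.7]
width: 20.2
t 23.82 pos [445.7 238.9  91.1] yawx 111.57 tilt [ 0.0021  0.0028 -1.    ] w 20.2 F [-1.   5.5  2.7]
 rel tool mm [-1. -2. 21.] spin 0.1
```

View pics/l3.png

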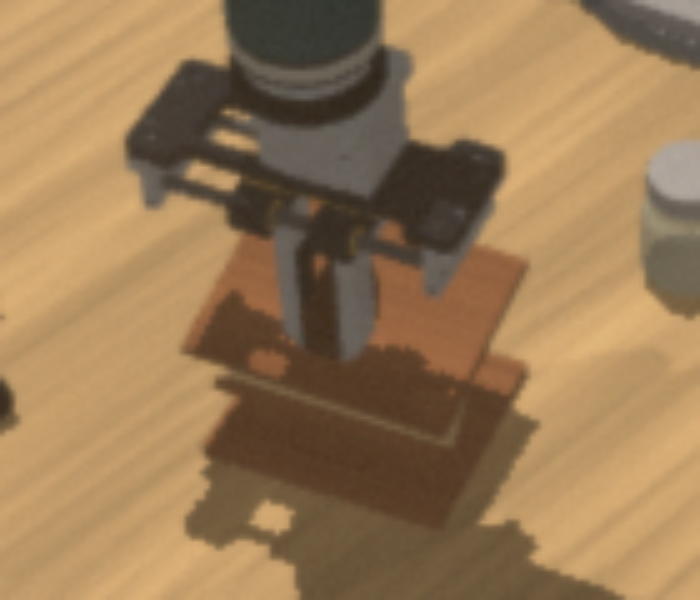

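```bash
python3 -m creep '[[[0,0,0.003,0],[0,0,0.003,0],[0,0,0.003,0],[0,0,0,0]]]' -1 8
python3 -m creep '[[[0,0,0.003,0],[0,0,0.003,0],[0,0,0.003,0],[0,0,0,0]]]' -1 8
python3 - <<'E'
from h import *
rel(444.3,237.3,70,111.5)
for n in("side",):
    p=ctrl.get_image(n);x,y=proj(p,[[450,220,100]])[0].astype(int);cv2.imwrite("pics/l4.png",cv2.resize(p["img"][y-60:y+60,x-70:x+70],None,fx=5,fy=5)[:,:,::-1])
E
```

```text
time_s: 24.2
eef_pos: [445.8, 237.7, 81.1]
orientation: [[-0.367, 0.93, 0.002], [0.93, 0.367, 0.0], [-0.0, 0.002, -1.0]]
force: [0.7, 4.1, 1.4]
width: 19.9
time_s: 24.53
eef_pos: [446.0, 237.1, 73.9]
orientation: [[-0.367, 0.93, 0.002], [0.93, 0.367, -0.001], [-0.002, 0.002, -1.0]]
force: [-1.9, 0.7, 10.6]
width: 19.7
t 24.53 pos [446.  237.1  73.9] yawx 111.52 tilt [ 2.1e-03 -8.0e-04 -1.0e+00] w 19.7 F [-1.9  0.7 10.6]
 rel tool mm [ 0.9 -1.5  3.9] spin 0.0
```

View pics/l4.png

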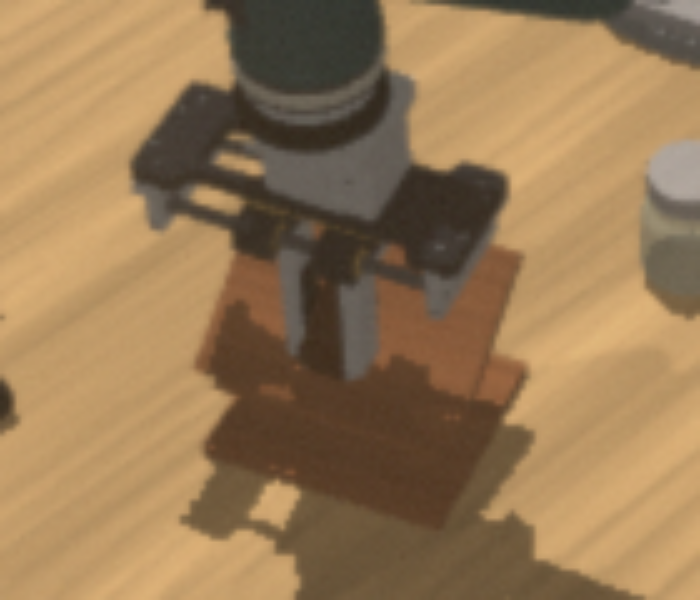

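Run:
```python
from fit import *
S=P["side"]; x,y=proj(S,[[450,220,100]])[0].astype(int)
uv=np.array([[238,252],[521,255],[474,396],[197,366]])/5+[x-70,y-60]
yaw=np.radians(-68.5); ex=np.array([np.cos(yaw),np.sin(yaw),0]);ey=np.array([-np.sin(yaw),np.cos(yaw),0]);ez=np.array([0,0,1.])
def cor(v):
    X=ex*np.cos(v[2])+ez*np.sin(v[2]);Z=np.cross(X,ey); o=np.array([455.7,208.5,0])+ex*v[0]+ez*v[1]+ey*v[3]
    return np.array([o+X*a+ey*b+Z*8 for a,b in((55,75),(55,-75),(-55,-75),(-55,75))])
r=least_squares(lambda v:((proj(S,cor(v))-uv).ravel()),[4,85,.6,0],x_scale=[5,5,.1,5]);print(r.x,np.degrees(r.x[2]),r.fun)
```

```text
[45.42 12.99 -0.04 27.97] -2.2597234529158516 [ 8.95 -7.42  0.11  6.76 -7.09  5.28 -1.34 -4.99]
```

Run:
```python
from h import *
p=ctrl.get_image("side")
x,y=proj(p,[[450,220,75]])[0].astype(int); c=p["img"][y-40:y+40,x-50:x+50].astype(float)
c=255*(np.clip(c/180,0,1)**0.5); cv2.imwrite("pics/l5.png",cv2.resize(c.astype(np.uint8),None,fx=7,fy=7,interpolation=cv2.INTER_CUBIC)[:,:,::-1]); print(x,y)
```

```text
288 315
```

View pics/l5.png

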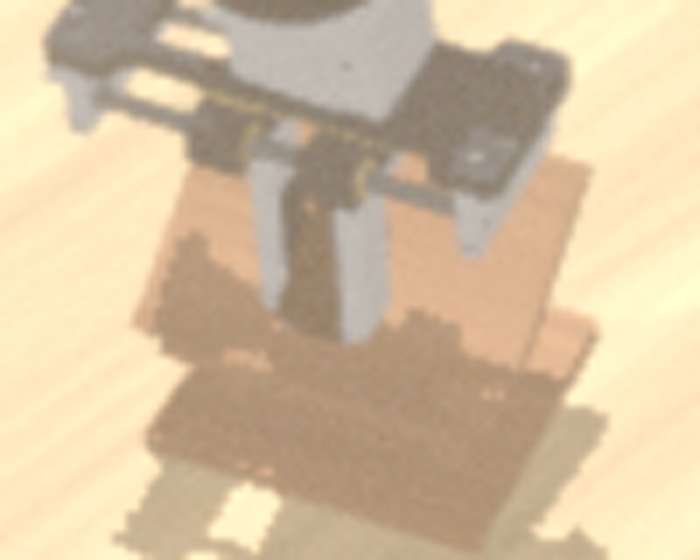

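Run:
```python
from fit import *
S=P["side"]
uv=np.array([[592,172],[135,323]])/7+[238,275]
yaw=np.radians(-68.5); ex=np.array([np.cos(yaw),np.sin(yaw),0]);ey=np.array([-np.sin(yaw),np.cos(yaw),0]);ez=np.array([0,0,1.])
d=np.array([446,237.1])-[455.7,208.5]; print("TCP in rest",d@ex[:2],d@ey[:2])
def cor(v,l):
    X=ex*np.cos(v[2])+ez*np.sin(v[2]);Z=np.cross(X,ey); o=np.array([455.7,208.5,0])+ex*v[0]+ez*v[1]+ey*l
    return np.array([o+X*a+ey*b+Z*8 for a,b in((55,-75),(-55,75))])
for l in (0,2,4):
  r=least_squares(lambda v:((proj(S,cor(v,l))-uv).ravel()),[4,85,.6],x_scale=[5,5,.1]);v=r.x
  print(l,v,np.degrees(v[2]),np.abs(r.fun).max(),"bottom back",v[:2]-55*np.array([np.cos(v[2]),np.sin(v[2])]))
# predicted final leaning corners
print((proj(S,cor([4,79,np.pi/4],0))-[238,275])*7)
```

```text
TCP in rest -30.165004343511576 1.456884674889273
0 [ 1.81 75.32  0.51] 29.460265724227725 0.5983566851028854 bottom back [-46.08  48.27]
2 [ 5.29 70.96  0.51] 28.942331641748503 0.502382610769132 bottom back [-42.84  44.34]
4 [ 8.77 66.61  0.5 ] 28.477548410549435 0.4013528235485637 bottom back [-39.57  40.38]
[[586.44 157.48]
 [146.35 326.02]]
```

The estimate is about 30 degrees, with the bottom edge near the ledge's lip (z force 10 N). I lift a little, shift uphill and lower again inside the ledge.

```bash
python3 -m creep '[[[0,0,-0.006,0],[0,0,-0.008,0],[-0.006,0,0,0],[-0.006,0,0,0],[0,0,0,0]]]' -1 10
python3 -m creep '[[[0,0,0.003,0],[0,0,0.003,0],[0,0,0,0]]]' -1 8
python3 - <<'E'
from h import *
rel(444.3,237.3,70,111.5)
p=ctrl.get_image("side")
x,y=288,310; c=p["img"][y-40:y+45,x-50:x+50].astype(float)
c=255*(np.clip(c/180,0,1)**0.5); cv2.imwrite("pics/l6.png",cv2.resize(c.astype(np.uint8),None,fx=7,fy=7,interpolation=cv2.INTER_CUBIC)[:,:,::-1])
E
```

```text
time_s: 25.05
eef_pos: [449.3, 224.6, 85.3]
orientation: [[-0.366, 0.931, -0.002], [0.931, 0.366, -0.002], [-0.001, -0.002, -1.0]]
force: [0.2, -0.7, -2.8]
width: 20.0
time_s: 25.3
eef_pos: [449.4, 226.5, 80.6]
orientation: [[-0.367, 0.93, -0.0], [0.93, 0.367, 0.0], [0.0, -0.0, -1.0]]
force: [-2.3, 0.7, 1.3]
width: 19.9
t 25.3 pos [449.4 226.5  80.6] yawx 111.53 tilt [-2.e-04  2.e-04 -1.e+00] w 19.9 F [-2.3  0.7  1.3]
 rel tool mm [11.9 -0.8 10.6] spin 0.0
```

View pics/l6.png

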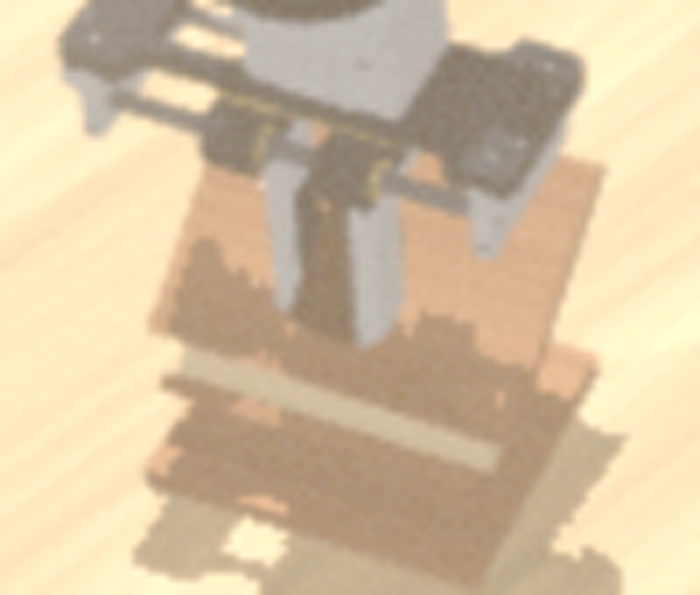

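```bash
python3 -m creep '[[[0.001,0,0.002,0],[0.001,0,0.002,0],[0.001,0,0.002,0],[0,0,0,0]]]' -1 8
python3 -m creep '[[[0.001,0,0.002,0],[0.001,0,0.002,0],[0,0,0,0]]]' -1 8
python3 - <<'E'
from h import *
rel(444.3,237.3,70,111.5)
p=ctrl.get_image("side")
x,y=288,310; c=p["img"][y-40:y+45,x-50:x+50].astype(float)
c=255*(np.clip(c/180,0,1)**0.5); cv2.imwrite("pics/l7.png",cv2.resize(c.astype(np.uint8),None,fx=7,fy=7,interpolation=cv2.INTER_CUBIC)[:,:,::-1])
E
```

```text
time_s: 25.68
eef_pos: [449.1, 230.0, 74.5]
orientation: [[-0.368, 0.93, 0.002], [0.93, 0.368, 0.001], [0.0, 0.002, -1.0]]
force: [1.1, 2.0, 2.1]
width: 19.8
time_s: 25.93
eef_pos: [448.0, 232.0, 70.7]
orientation: [[-0.367, 0.93, 0.001], [0.93, 0.367, 0.002], [0.001, 0.002, -1.0]]
force: [0.2, 3.4, 4.3]
width: 20.3
t 25.93 pos [448.  232.   70.7] yawx 111.56 tilt [ 0.001   0.0016 -1.    ] w 20.3 F [0.2 3.4 4.3]
 rel tool mm [ 6.3 -1.5  0.7] spin 0.1
```

View pics/l7.png

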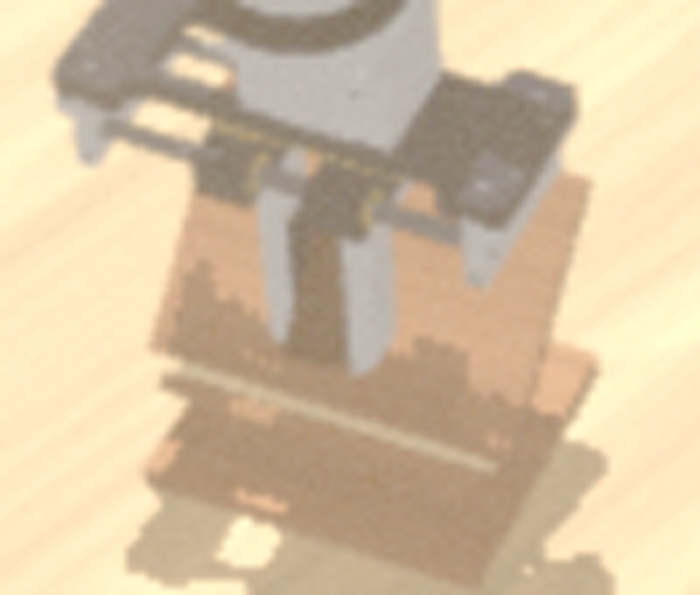

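```bash
python3 -m creep '[[[0.002,0,0.002,0],[0.002,0,0.002,0],[0,0,0,0]]]' -1 8
python3 -m creep '[[[0.001,0,0.001,0],[0.001,0,0.001,0],[0,0,0,0],[0,0,0,0]]]' -1 8
python3 - <<'E'
from h import *
rel(444.3,237.3,70,111.5)
p=ctrl.get_image("side")
x,y=288,310; c=p["img"][y-40:y+45,x-50:x+50].astype(float)
c=255*(np.clip(c/180,0,1)**0.5); cv2.imwrite("pics/l8.png",cv2.resize(c.astype(np.uint8),None,fx=7,fy=7,interpolation=cv2.INTER_CUBIC)[:,:,::-1])
E
```

```text
time_s: 26.23
eef_pos: [446.5, 235.6, 66.7]
orientation: [[-0.367, 0.93, 0.001], [0.93, 0.367, 0.001], [0.001, 0.001, -1.0]]
force: [0.4, 3.1, 5.2]
width: 20.1
time_s: 26.57
eef_pos: [446.5, 235.9, 66.2]
orientation: [[-0.367, 0.93, 0.002], [0.93, 0.367, -0.002], [-0.002, 0.002, -1.0]]
force: [-0.3, -1.6, 10.6]
width: 20.0
t 26.57 pos [446.5 235.9  66.2] yawx 111.53 tilt [ 0.0025 -0.0017 -1.    ] w 20.0 F [-0.3 -1.6 10.6]
 rel tool mm [ 2.1 -1.6 -3.8] spin 0.0
```

View pics/l8.png

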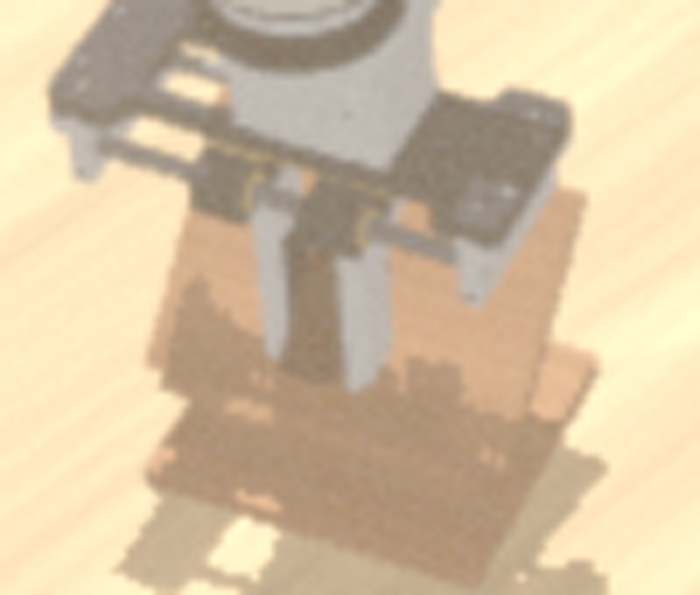

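```bash
python3 -m creep '[[[0,0,0,0],[0,0,0,0],[0,0,0,0],[0,0,0,0],[0,0,0,0]]]' -0.25 20
python3 -m creep '[[[0,0,-0.01,0],[0,0,-0.02,0],[0,0,-0.03,0],[0,0,-0.035,0],[0,0,-0.04,0],[0,0,0,0]]]' 0.0
python3 - <<'E'
from h import *
rel(444.3,237.3,70,111.5)
p=ctrl.get_image("side")
x,y=288,310; c=p["img"][y-40:y+45,x-50:x+50]
cv2.imwrite("pics/l9.png",cv2.resize(c.astype(np.uint8),None,fx=7,fy=7,interpolation=cv2.INTER_CUBIC)[:,:,::-1])
E
```

```text
time_s: 27.03
eef_pos: [444.6, 236.9, 63.8]
orientation: [[-0.367, 0.93, -0.002], [0.93, 0.367, 0.0], [0.001, -0.002, -1.0]]
force: [-2.8, 2.2, 3.4]
width: 35.1
time_s: 27.53
eef_pos: [449.7, 237.3, 208.6]
orientation: [[-0.366, 0.93, 0.015], [0.931, 0.366, 0.004], [-0.002, 0.016, -1.0]]
force: [0.7, 0.1, 0.6]
width: 46.9
t 27.53 pos [449.7 237.3 208.6] yawx 111.49 tilt [ 0.0154  0.004  -0.9999] w 46.9 F [0.7 0.1 0.6]
 rel tool mm [  2.2  -7.2 138.5] spin -0.0
```

View pics/l9.png

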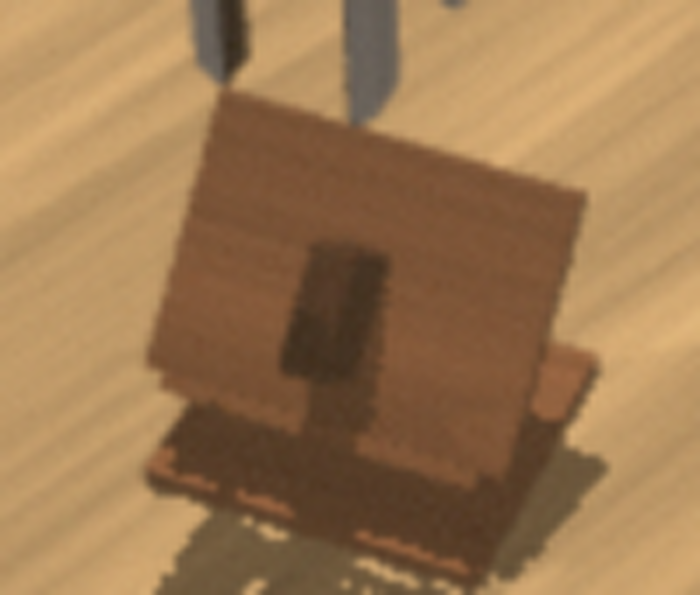

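```bash
cat > pfit.py <<'E'
from fit import *
S=P["side"]
def pose(v):
    yaw=v[3]; ex=np.array([np.cos(yaw),np.sin(yaw),0]);ey=np.array([-np.sin(yaw),np.cos(yaw),0])
    X=ex*np.cos(v[4])+np.array([0,0,np.sin(v[4])]);Z=np.cross(X,ey); return np.array(v[:3]),X,ey,Z
def pf(v):
    o,X,Y,Z=pose(v); return np.array([o+X*a+Y*b+Z*8 for a,b in((55,75),(55,-75),(-55,75),(-55,-75))])
E
python3 - <<'E'
from pfit import *
uv=np.array([[222,88],[585,195],[150,365],[498,475]])/7+[238,270]
r=least_squares(lambda v:(proj(S,pf(v))-uv).ravel(),[457,205,79,-1.2,.78],x_scale=[5,5,5,.1,.1]);v=r.x
print(v,np.degrees(v[3:]),r.fun)
q=[455.7,208.5,np.radians(-68.5)]
print("rest_spot",world(q,[[4,0,79]]))
r2=least_squares(lambda w:(proj(S,pf([*w[:3],np.radians(-68.5),w[3]]))-uv).ravel(),[457,205,79,.78],x_scale=[5,5,5,.1]);print(r2.x,np.degrees(r2.x[3]),np.abs(r2.fun).max())
E
```

```text
[471.25 194.45  59.27  -1.18   0.77] [-67.83  44.11] [ 0.44  0.13 -0.56 -0.14 -0.42 -0.23  0.55  0.24]
rest_spot [[457.17 204.78  79.  ]]
[469.24 195.99  62.19   0.79] 45.43752785403479 0.6141772844638353
```

The panel leans on the rest with corners at crop (222,88), (585,195), (150,365) and (498,475). The fit gives 45 degrees and it is let go. Next I turn the hand a quarter turn and go over the top edge.

```bash
python3 -m creep '[[[-0.02,-0.001,0.003,6.5],[0,0,0,6.5],[0,0,0,6.5],[0,0,0,6.5],[0,0,0,6.5],[0,0,0,6.5],[0,0,0,6.5],[0,0,0,6.5],[0,0,0,6.5],[0,0,0,6.5],[0,0,0,6.5],[0,0,0,6.5],[0,0,0,6],[0,0,0,6],[0,0,0,0],[0,0,0,0]]]' -0.28 20
python3 -c "
from h import *
rel(467.7,182,140,21.5)"
```

```text
time_s: 28.92
eef_pos: [451.6, 217.0, 195.1]
orientation: [[0.929, 0.369, -0.002], [0.369, -0.929, -0.002], [-0.002, 0.001, -1.0]]
force: [0.4, 0.2, -0.0]
width: 33.9
t 28.92 pos [451.6 217.  195.1] yawx 21.66 tilt [-0.0019 -0.0017 -1.    ] w 33.9 F [ 0.4  0.2 -0. ]
 rel tool mm [ 2.2 38.5 55.1] spin 0.2
```

```bash
python3 -m creep '[[[0.0022,0.0125,0,0],[0,0.013,0,0],[0,0.013,0.005,0],[0,0,0.02,0],[0,0,0.02,0],[0,0,0.01,0],[0,0,0,0],[0,0,0,0]]]' -0.28
python3 - <<'E'
from h import *
rel(467.7,182,107,21.5)
for n in ("side","top"):
    p=ctrl.get_image(n)
    x,y=proj(p,[[467,182,120]])[0].astype(int); c=p["img"][y-45:y+45,x-55:x+55]
    cv2.imwrite(f"pics/g1{n}.png",cv2.resize(c,None,fx=6,fy=6,interpolation=cv2.INTER_CUBIC)[:,:,::-1])
E
```

```text
time_s: 29.58
eef_pos: [468.0, 182.2, 141.0]
orientation: [[0.93, 0.367, -0.001], [0.367, -0.93, -0.001], [-0.001, 0.0, -1.0]]
force: [0.3, -0.4, 1.3]
width: 33.9
t 29.58 pos [468.  182.2 141. ] yawx 21.56 tilt [-1.2e-03 -8.0e-04 -1.0e+00] w 33.9 F [ 0.3 -0.4  1.3]
 rel tool mm [-0.3  0.  34. ] spin 0.1
```

View pics/g1side.png

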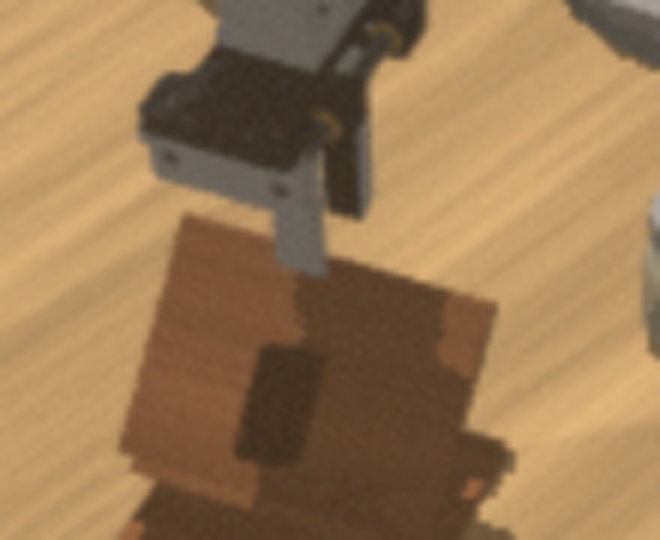

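View pics/g1top.png

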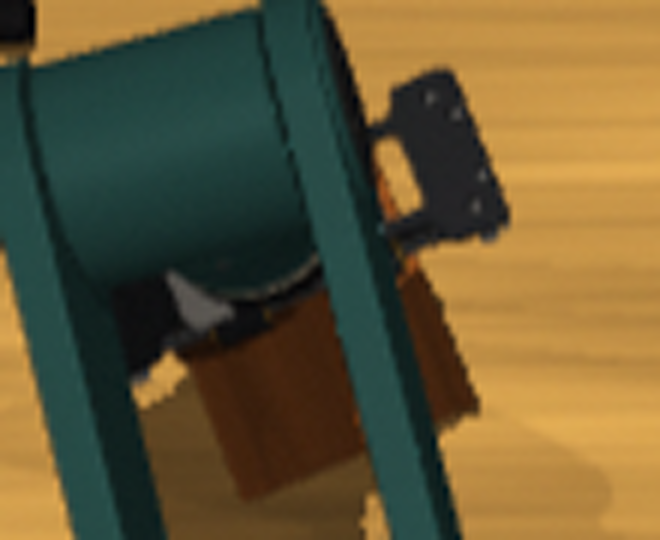

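```bash
python3 -m creep '[[[0,0,0.01,0],[0,0,0.01,0],[0,0,0.01,0],[0,0,0.004,0],[0,0,0,0],[0,0,0,0]]]' -0.28
python3 - <<'E'
from h import *
rel(467.7,182,107,21.5)
for n in ("side",):
    p=ctrl.get_image(n)
    x,y=proj(p,[[467,182,120]])[0].astype(int); c=p["img"][y-45:y+45,x-55:x+55]
    cv2.imwrite(f"pics/g2{n}.png",cv2.resize(c,None,fx=6,fy=6,interpolation=cv2.INTER_CUBIC)[:,:,::-1])
E
```

```text
time_s: 30.18
eef_pos: [467.7, 182.6, 106.7]
orientation: [[0.93, 0.367, -0.001], [0.367, -0.93, -0.0], [-0.001, -0.0, -1.0]]
force: [0.0, 0.0, -0.1]
width: 33.7
t 30.18 pos [467.7 182.6 106.7] yawx 21.54 tilt [-1.2e-03 -5.0e-04 -1.0e+00] w 33.7 F [ 0.   0.  -0.1]
 rel tool mm [-0.2  0.5 -0.3] spin 0.0
```

View pics/g2side.png

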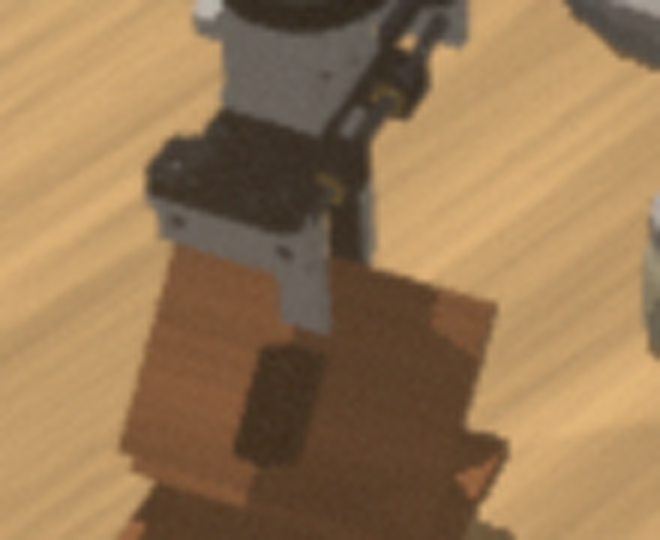

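The front finger (at crop 310,330) is in front of the panel and the rear finger is behind the top edge, with no contact force. Next I swing the panel up about the ledge.

```bash
python3 -m creep '[[[0,-0.004,-0.001,0],[0,-0.004,-0.001,0],[0,-0.004,-0.0015,0],[0,-0.004,-0.0015,0],[0,-0.005,-0.002,0],[0,-0.005,-0.002,0],[0,0,0,0]]]' -0.28
python3 - <<'E'
from h import *
rel(467.7,182,107,21.5)
for n in ("side",):
    p=ctrl.get_image(n)
    x,y=proj(p,[[460,202,120]])[0].astype(int); c=p["img"][y-45:y+45,x-55:x+55]
    cv2.imwrite(f"pics/g3{n}.png",cv2.resize(c,None,fx=6,fy=6,interpolation=cv2.INTER_CUBIC)[:,:,::-1])
E
```

```text
time_s: 30.82
eef_pos: [458.2, 208.2, 116.9]
orientation: [[0.93, 0.368, 0.0], [0.368, -0.93, 0.001], [0.001, -0.001, -1.0]]
force: [0.8, -1.0, 0.5]
width: 33.8
t 30.82 pos [458.2 208.2 116.9] yawx 21.61 tilt [ 3.0e-04  1.4e-03 -1.0e+00] w 33.8 F [ 0.8 -1.   0.5]
 rel tool mm [-0.8 27.9  9.9] spin 0.1
```

View pics/g3side.png

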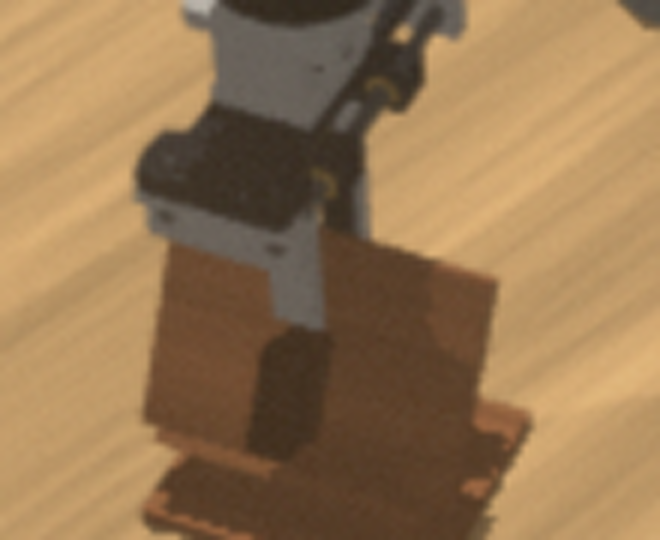

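Swinging up as planned, still on the ledge. Continue.

```bash
python3 -m creep '[[[0,-0.005,-0.0006,0],[0,-0.005,-0.0006,0],[0,-0.005,-0.0006,0],[0,-0.005,-0.0006,0],[0,-0.005,-0.0008,0],[0,-0.005,-0.001,0],[0,-0.004,-0.001,0],[0,-0.003,-0.001,0],[0,0,0,0],[0,0,0,0]]]' -0.28
python3 - <<'E'
from h import *
rel(467.7,182,107,21.5)
for n in ("side",):
    p=ctrl.get_image(n)
    x,y=proj(p,[[450,225,120]])[0].astype(int); c=p["img"][y-45:y+45,x-55:x+55]
    cv2.imwrite(f"pics/g4{n}.png",cv2.resize(c,None,fx=6,fy=6,interpolation=cv2.INTER_CUBIC)[:,:,::-1])
E
```

```text
time_s: 31.7
eef_pos: [445.0, 241.5, 122.7]
orientation: [[0.93, 0.367, 0.0], [0.367, -0.93, -0.0], [0.0, 0.0, -1.0]]
force: [1.0, -0.2, -0.5]
width: 33.8
t 31.7 pos [445.  241.5 122.7] yawx 21.56 tilt [ 2.e-04 -0.e+00 -1.e+00] w 33.8 F [ 1.  -0.2 -0.5]
 rel tool mm [-0.7 63.7 15.7] spin 0.1
```

View pics/g4side.png

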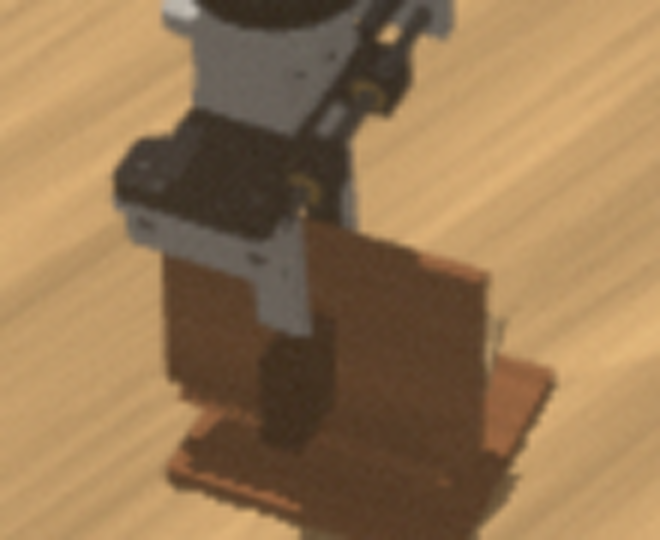

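```bash
python3 -m creep '[[[0,0,0,0],[0,0,0,0],[0,0,0,0],[0,0,0,0],[0,0,0,0],[0,0,0,0],[0,0,0,0],[0,0,0,0]]]' -1 30
python3 - <<'E'
from h import *
rel(467.7,182,107,21.5)
for n in ("side",):
    p=ctrl.get_image(n)
    x,y=proj(p,[[450,225,120]])[0].astype(int); c=p["img"][y-45:y+45,x-55:x+55]
    cv2.imwrite(f"pics/g5{n}.png",cv2.resize(c,None,fx=6,fy=6,interpolation=cv2.INTER_CUBIC)[:,:,::-1])
E
```

```text
time_s: 32.42
eef_pos: [444.9, 241.3, 122.5]
orientation: [[0.93, 0.367, -0.0], [0.367, -0.93, 0.0], [-0.0, -0.0, -1.0]]
force: [0.3, 0.8, 0.1]
width: 7.9
t 32.42 pos [444.9 241.3 122.5] yawx 21.55 tilt [-1.e-04  0.e+00 -1.e+00] w 7.9 F [0.3 0.8 0.1]
 rel tool mm [-0.6 63.6 15.5] spin 0.1
```

View pics/g5side.png

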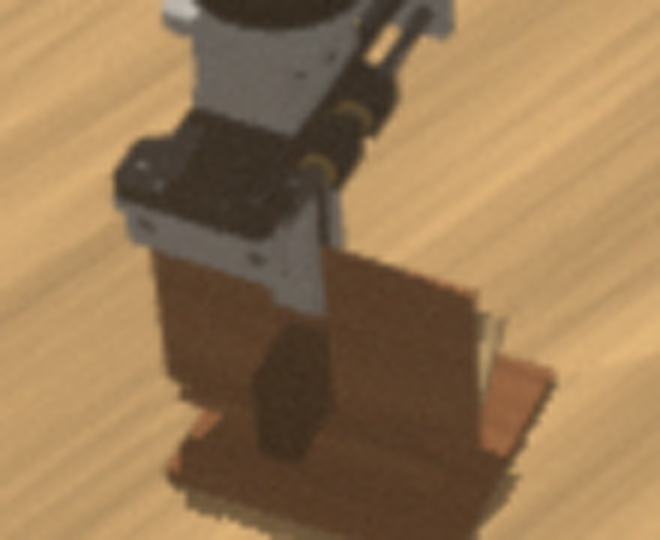

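```bash
python3 -m creep '[[[0,0,-0.004,0],[0,0,-0.008,0],[0,0,-0.012,0],[0,0,-0.016,0],[0,0,-0.02,0],[0,0,-0.02,0],[0,0,-0.02,0],[0,0,-0.02,0],[0,0,-0.016,0],[0,0,-0.008,0],[0,0,0,0]]]' -1 35
python3 - <<'E'
from h import *
rel(577,-254,265,108)
p=ctrl.get_image("side")
x,y=proj(p,[[445,241,240]])[0].astype(int); c=p["img"][max(0,y-45):y+45,x-55:x+55]
cv2.imwrite("pics/g6side.png",cv2.resize(c,None,fx=6,fy=6,interpolation=cv2.INTER_CUBIC)[:,:,::-1])
import pickle
t=ctrl.get_image("top"); pickle.dump((t,p),open("P1.pkl","wb"))
c=t["img"][185:290,348:460]; cv2.imwrite("pics/g6top.png",cv2.resize(c,None,fx=7,fy=7,interpolation=cv2.INTER_NEAREST)[:,:,::-1][:600,:800])
c=p["img"][180:265,312:425]; cv2.imwrite("pics/g6s2.png",cv2.resize(c,None,fx=7,fy=7,interpolation=cv2.INTER_NEAREST)[:,:,::-1][:600,:800])
E
```

```text
time_s: 33.38
eef_pos: [446.0, 241.6, 270.0]
orientation: [[0.93, 0.367, 0.005], [0.367, -0.93, 0.002], [0.006, 0.0, -1.0]]
force: [-0.6, 1.0, -2.4]
width: 7.9
t 33.38 pos [446.  241.6 270. ] yawx 21.52 tilt [ 0.0054  0.002  -1.    ] w 7.9 F [-0.6  1.  -2.4]
 rel tool mm [-60.  509.1   4.7] spin -86.5
```

View pics/g6side.png

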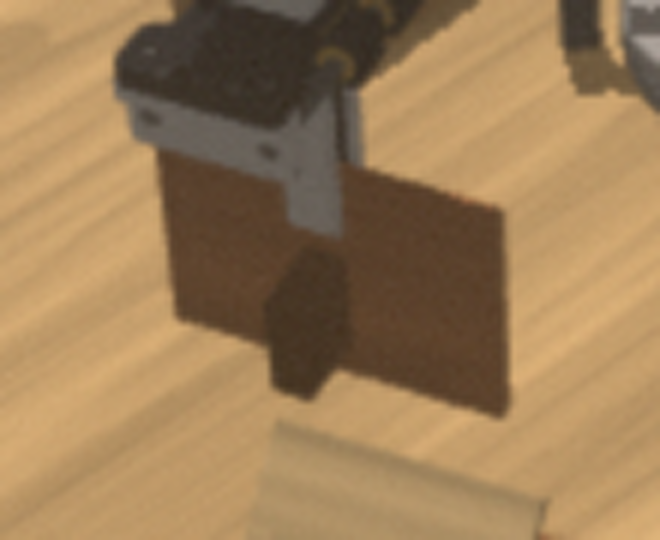

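View pics/g6top.png

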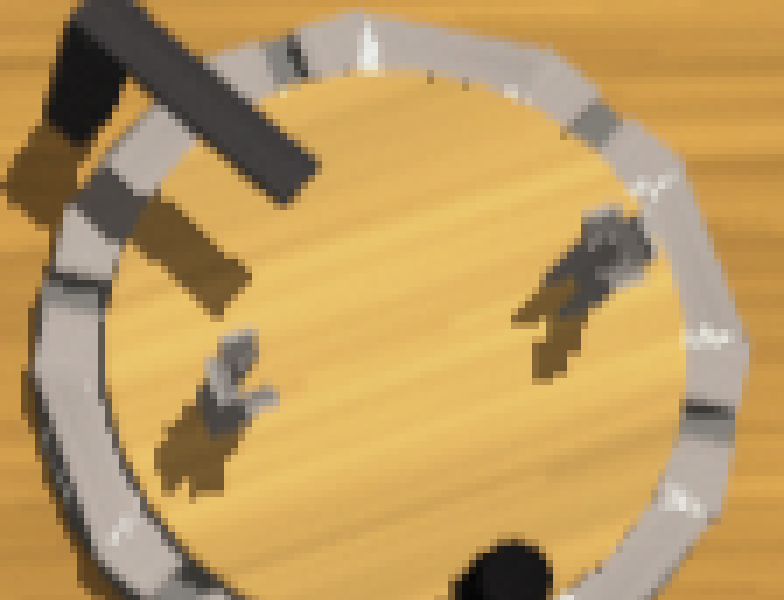

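View pics/g6s2.png

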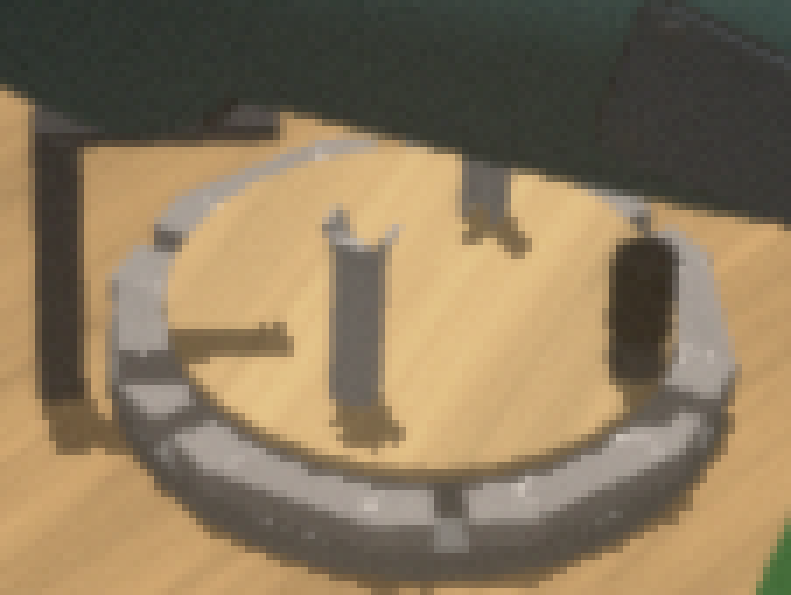

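Run:
```python
from fit import *
t,s=pickle.load(open("P1.pkl","rb"))
def ov(p,x0,x1,y0,y1,C,ang,fn):
    k=7; im=cv2.resize(p["img"][y0:y1,x0:x1],None,fx=k,fy=k,interpolation=cv2.INTER_NEAREST)[:,:,::-1].copy()
    q=[C[0],C[1],np.radians(ang)]
    def dl(L,col,closed=True):
        pts=((proj(p,world(q,L))-[x0,y0]+.5)*k).astype(np.int32); cv2.polylines(im,[pts],closed,col,1)
    for sg in(1,-1):
        for z,col in((123,(255,0,0)),(43,(0,255,0)),(140,(0,0,255))):
            w=5.5 if z!=140 else 12; a,b=(67,79) if z!=140 else (67,85)
            dl([[-w,sg*a,z],[w,sg*a,z],[w,sg*b,z],[-w,sg*b,z]],col)
    dl([[118*np.cos(a),118*np.sin(a),43] for a in np.linspace(0,6.28,60)],(255,0,255))
    dl([[105+15*np.cos(a),15*np.sin(a),106] for a in np.linspace(0,6.28,30)],(255,255,0))
    cv2.imwrite(fn,im[:600,:800])
ov(t,348,460,200,285,(577,-254),197.6,"pics/o_top.png")
ov(s,312,425,180,265,(577,-254),197.6,"pics/o_side.png")
```

```text
(no output)
```

View pics/o_top.png

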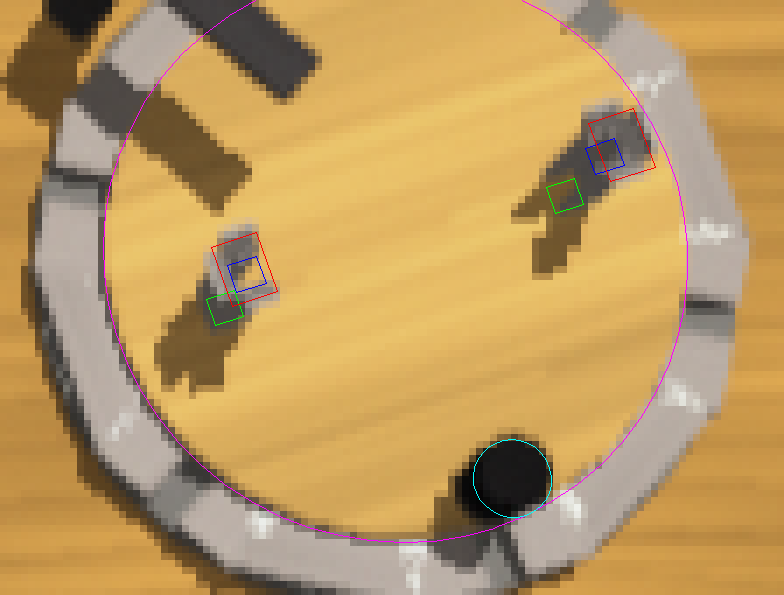

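View pics/o_side.png

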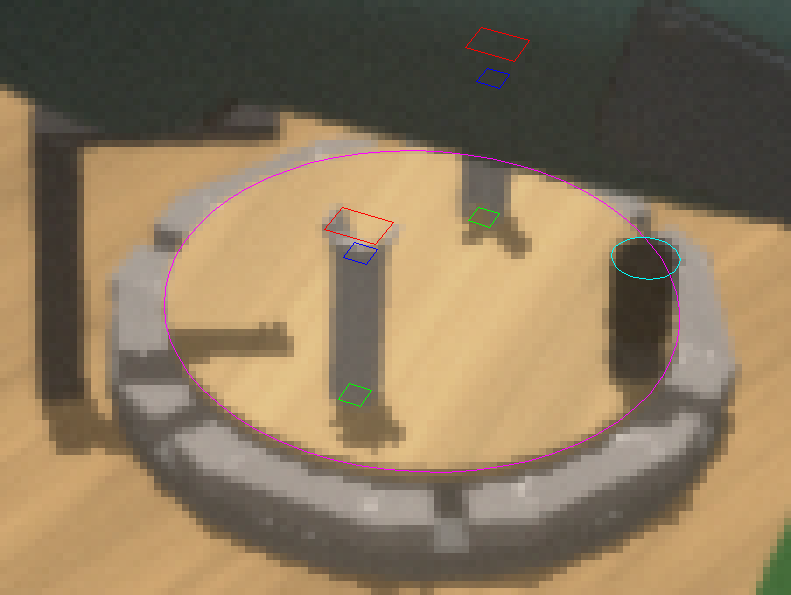

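Run:
```python
from fit import *
t,s=pickle.load(open("P1.pkl","rb"))
x,y=proj(s,[[445,241,240]])[0].astype(int); y0=max(0,y-45)
uv=np.array([[503,209],[507,417],[177,319]])/6+[x-55,y0]   # TR, BR, BL front face
n=np.array([-.367,.93,0]); Y=np.array([.93,.367,0]); Zw=np.array([0,0,1.])
# front normal = -rest x (toward -x_rest) ; TCP at mid thickness
tcp=np.array([446,241.6,270])
def C(v):
    g,d,h=v; X=Zw*np.cos(g)+Y*np.sin(g); Yp=Y*np.cos(g)-Zw*np.sin(g)
    top=tcp+n*4+Yp*d+X*h
    return np.array([top-Yp*75, top-Yp*75-X*110, top+Yp*75-X*110])
r=least_squares(lambda v:(proj(s,C(v))-uv).ravel(),[0,0,32],x_scale=[.1,5,5]);print(r.x,np.degrees(r.x[0]),r.fun)
```

```text
[ 0.   -2.51 32.84] 0.24844734021786094 [-0.75  0.83  0.2  -0.38  0.67 -0.61]
```

```bash
python3 -m creep '[[[-0.001,0.01,0,0],[-0.002,0.02,0,0],[-0.0036,0.03,0,0],[-0.0036,0.0305,0,0],[-0.0036,0.0305,0,0],[-0.0036,0.0305,0,0],[-0.0036,0.0305,0,0],[-0.0036,0.0305,0,0],[-0.0036,0.0305,0,0],[-0.0036,0.0305,0,0],[-0.0036,0.0305,0,0],[-0.0036,0.0305,0,0],[-0.0036,0.0305,0,0],[-0.0036,0.0305,0,0],[-0.0036,0.0305,0,0],[-0.0036,0.0305,0,0],[-0.0036,0.0305,0,0],[-0.0036,0.02,0,0],[-0.002,0.01,0,0],[0,0,0,0]]]' -1 35
python3 -m creep '[[[0,0,0,-3],[0,0,0,-6],[0,0,0,-6],[0,0,0,-6],[0,0,0,-6],[0,0,0,-6],[0,0,0,-6],[0,0,0,-6],[0,0,0,-6],[0,0,0,-6],[0,0,0,-6],[0,0,0,-6],[0,0,0,-6],[0,0,0,-6],[0,0,0,-5],[0,0,0,0],[0,0,0,0]]]' -1 35
python3 -c "
from h import *
rel(577,-252.3,240,107.6)"
```

```text
time_s: 35.15
eef_pos: [575.6, -265.0, 264.1]
orientation: [[0.931, 0.364, -0.004], [0.364, -0.931, 0.001], [-0.003, -0.003, -1.0]]
force: [-0.5, 0.6, -2.2]
width: 8.1
time_s: 36.57
eef_pos: [576.3, -261.3, 266.6]
orientation: [[-0.3, 0.954, -0.0], [0.954, 0.3, 0.001], [0.001, -0.0, -1.0]]
force: [-0.1, -0.6, -2.2]
width: 7.6
t 36.57 pos [ 576.3 -261.3  266.6] yawx 107.49 tilt [-4.e-04  7.e-04 -1.e+00] w 7.6 F [-0.1 -0.6 -2.2]
 rel tool mm [ 8.3  3.4 26.6] spin -0.1
```

```bash
python3 -m creep '[[[0.004,0.0017,0.008,0],[0.0043,0.0017,0.01,0],[0,0,0.012,0],[0,0,0.008,0],[0,0,0,0],[0,0,0,0]]]' -1 35
python3 - <<'E'
from h import *
rel(577,-252.3,220,107.6)
for n,r in (("side",(300,430,130,260)),("top",(345,460,180,295))):
    p=ctrl.get_image(n); c=p["img"][r[2]:r[3],r[0]:r[1]]
    cv2.imwrite(f"pics/i1{n}.png",cv2.resize(c,None,fx=4.5,fy=4.5,interpolation=cv2.INTER_CUBIC)[:,:,::-1])
E
```

```text
time_s: 37.07
eef_pos: [576.8, -253.5, 227.3]
orientation: [[-0.301, 0.954, -0.002], [0.954, 0.301, 0.001], [0.002, -0.002, -1.0]]
force: [0.1, -0.6, -2.5]
width: 7.9
t 37.07 pos [ 576.8 -253.5  227.3] yawx 107.51 tilt [-0.0022  0.0011 -1.    ] w 7.9 F [ 0.1 -0.6 -2.5]
 rel tool mm [1.  0.6 7.3] spin -0.1
```

View pics/i1side.png

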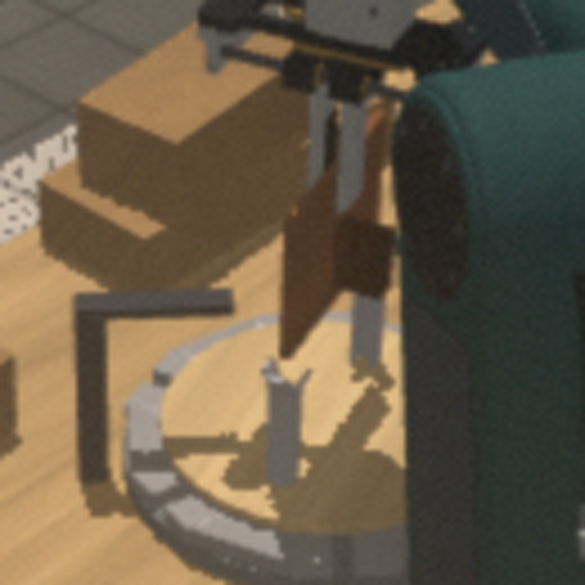

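View pics/i1top.png

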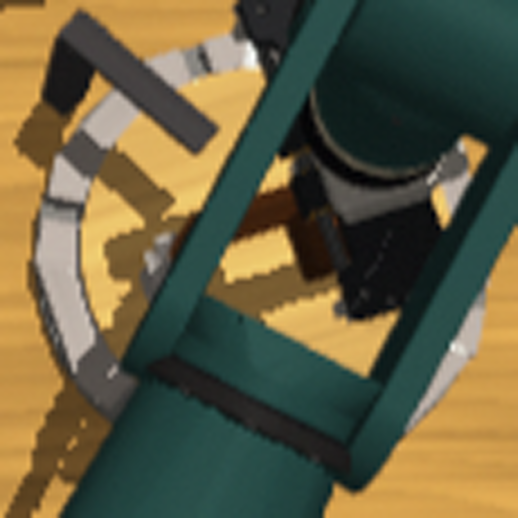

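```bash
python3 -m creep '[[[0.001,0.0006,0.005,0],[0,0,0.005,0],[0,0,0.005,0],[0,0,0.005,0],[0,0,0,0]]]' -1 25
python3 -m creep '[[[0,0,0.005,0],[0,0,0.005,0],[0,0,0.005,0],[0,0,0,0]]]' -1 25
python3 - <<'E'
from h import *
rel(577,-252.3,120,107.6)
for n,r in (("side",(300,430,130,260)),):
    p=ctrl.get_image(n); c=p["img"][r[2]:r[3],r[0]:r[1]]
    cv2.imwrite(f"pics/i2{n}.png",cv2.resize(c,None,fx=4.5,fy=4.5,interpolation=cv2.INTER_CUBIC)[:,:,::-1])
E
```

```text
time_s: 37.58
eef_pos: [576.9, -252.2, 206.7]
orientation: [[-0.301, 0.954, -0.003], [0.954, 0.301, 0.001], [0.002, -0.002, -1.0]]
force: [-1.4, -0.2, -2.8]
width: 7.8
time_s: 37.92
eef_pos: [577.2, -252.5, 192.1]
orientation: [[-0.301, 0.954, -0.002], [0.954, 0.301, 0.0], [0.001, -0.001, -1.0]]
force: [1.0, -0.5, -2.7]
width: 7.5
t 37.92 pos [ 577.2 -252.5  192.1] yawx 107.52 tilt [-1.5e-03  5.0e-04 -1.0e+00] w 7.5 F [ 1.  -0.5 -2.7]
 rel tool mm [ 0.2  0.  72.1] spin -0.1
```

View pics/i2side.png

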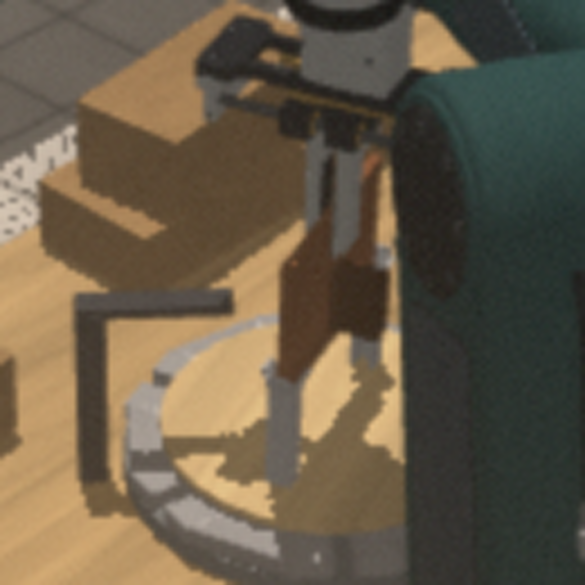

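It is entering the near guide (crop 285,375) and the force is only the panel's weight. Continue down.

```bash
python3 -m creep '[[[0,0,0.005,0],[0,0,0.005,0],[0,0,0.005,0],[0,0,0.005,0],[0,0,0,0]]]' -1 25
python3 -m creep '[[[0,0,0.006,0],[0,0,0.006,0],[0,0,0.006,0],[0,0,0.006,0],[0,0,0,0]]]' -1 25
python3 -m creep '[[[0,0,0.005,0],[0,0,0.005,0],[0,0,0.005,0],[0,0,0.004,0],[0,0,0,0]]]' -1 25
```

```text
time_s: 38.38
eef_pos: [577.3, -252.5, 171.9]
orientation: [[-0.301, 0.954, -0.001], [0.954, 0.301, 0.001], [0.001, -0.001, -1.0]]
force: [0.2, 0.5, -2.8]
width: 7.8
time_s: 38.8
eef_pos: [577.1, -252.5, 147.7]
orientation: [[-0.301, 0.954, -0.002], [0.954, 0.301, 0.0], [0.001, -0.001, -1.0]]
force: [0.8, -0.5, -3.5]
width: 8.2
time_s: 39.22
eef_pos: [577.2, -252.5, 129.3]
orientation: [[-0.301, 0.954, -0.001], [0.954, 0.301, 0.0], [0.001, -0.001, -1.0]]
force: [0.3, -0.4, -2.8]
width: 8.0
```

```bash
python3 -m creep '[[[0,0,0.003,0],[0,0,0.003,0],[0,0,0,0]]]' -1 25
python3 -m creep '[[[0,0,0.001,0],[0,0,0.001,0],[0,0,0,0]]]' -1 25
python3 -m creep '[[[0,0,0.001,0],[0,0,0.001,0],[0,0,0,0]]]' -1 25
```

```text
time_s: 39.47
eef_pos: [577.4, -252.5, 124.0]
orientation: [[-0.301, 0.954, -0.001], [0.954, 0.301, 0.0], [0.0, -0.001, -1.0]]
force: [-0.0, -0.5, -2.9]
width: 8.1
time_s: 39.72
eef_pos: [577.5, -252.5, 122.5]
orientation: [[-0.301, 0.954, -0.0], [0.954, 0.301, 0.0], [0.0, -0.0, -1.0]]
force: [-0.6, -0.1, -2.8]
width: 8.0
time_s: 39.97
eef_pos: [577.6, -252.5, 121.7]
orientation: [[-0.301, 0.953, 0.001], [0.953, 0.301, -0.0], [-0.001, 0.001, -1.0]]
force: [-1.2, 2.1, 2.1]
width: 7.8
```

Floor contact at TCP z of about 122, as expected. Release gently and rise.

```bash
python3 -m creep '[[[0,0,0,0],[0,0,0,0],[0,0,0,0],[0,0,0,0],[0,0,0,0],[0,0,0,0]]]' -0.4 20
python3 -m creep '[[[0,0,-0.005,0],[0,0,-0.01,0],[0,0,-0.02,0],[0,0,-0.03,0],[0,0,-0.035,0],[0,0,-0.035,0],[0,0,-0.02,0],[0,0,0,0]]]' -0.4
python3 -m creep '[[[0.02,-0.02,0,0],[0.03,-0.02,0,0],[0.03,-0.02,0,0],[0.03,-0.02,0,0],[0.03,-0.02,0,0],[0.03,-0.02,0,0],[0.03,-0.02,0,0],[0.03,-0.02,0,0],[0.03,-0.02,0,0],[0.03,-0.02,0,0],[0.02,-0.02,0,0],[0,0,0,0]]]' -0.4
python3 - <<'E'
from h import *
rel(577,-252.3,120,107.6)
import pickle
D={}
for n,r in (("side",(305,425,150,260)),("top",(345,460,185,290))):
    p=ctrl.get_image(n); D[n]=p; c=p["img"][r[2]:r[3],r[0]:r[1]]
    cv2.imwrite(f"pics/f1{n}.png",cv2.resize(c,None,fx=5.5,fy=5.5,interpolation=cv2.INTER_CUBIC)[:,:,::-1])
    cv2.imwrite(f"pics/f1{n}_full.png",p["img"][:,:,::-1])
pickle.dump(D,open("P2.pkl","wb"))
E
```

```text
time_s: 40.47
eef_pos: [577.5, -252.6, 120.5]
orientation: [[-0.301, 0.954, -0.0], [0.954, 0.301, -0.0], [-0.0, -0.0, -1.0]]
force: [0.2, 0.8, -0.1]
width: 28.3
time_s: 41.13
eef_pos: [579.4, -253.5, 284.3]
orientation: [[-0.301, 0.953, 0.012], [0.953, 0.301, -0.007], [-0.01, 0.01, -1.0]]
force: [0.4, 0.1, 1.1]
width: 28.4
time_s: 42.13
eef_pos: [271.3, -21.4, 276.2]
orientation: [[-0.304, 0.953, 0.002], [0.953, 0.304, -0.0], [-0.001, 0.002, -1.0]]
force: [1.0, 0.2, 0.3]
width: 27.9
t 42.13 pos [271.3 -21.4 276.2] yawx 107.68 tilt [ 2.4e-03 -4.0e-04 -1.0e+00] w 27.9 F [1.  0.2 0.3]
 rel tool mm [-312.7  220.8  157. ] spin 0.1
```

View pics/f1side.png

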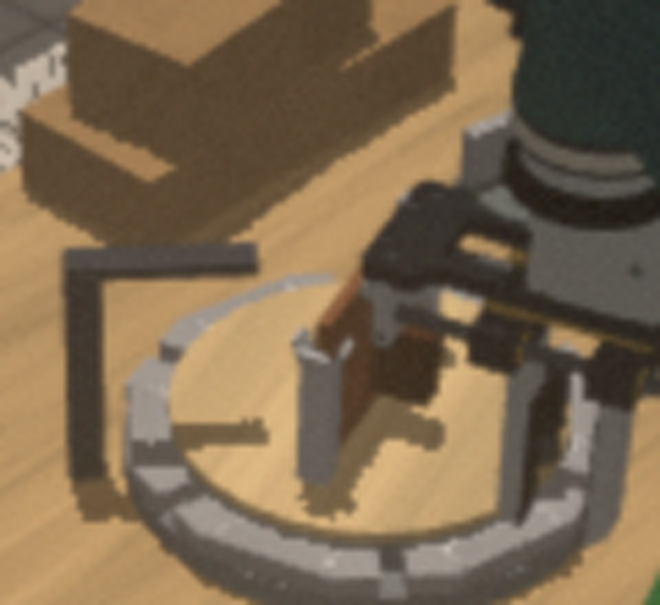

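View pics/f1top_full.png

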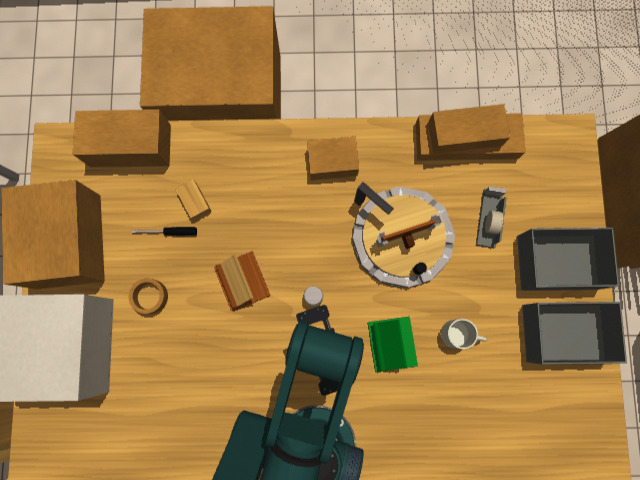

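View pics/f1top.png

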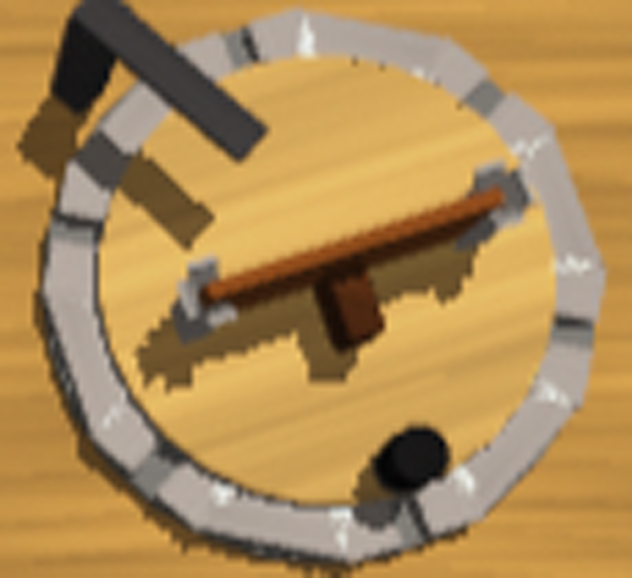

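Run:
```python
from fit import *
D=pickle.load(open("P2.pkl","rb")); q=[577,-254,np.radians(197.6)]
for z in (153,160,170): print(z,proj(D["top"],world(q,[[4,-75,z],[4,75,z],[-4,75,z],[-4,-75,z],[105,0,106]])).round(1).tolist())
p=D["side"]; print("side top-near",proj(p,world(q,[[0,-75,153],[0,75,153],[0,-75,160]])).round(1).tolist(), "obs crop origin 305,150 /5.5")
print(ctrl.sense()["time_s"],ctrl.sense()["force"])
```

```text
153 [[383.8, 238.4], [437.5, 220.8], [436.5, 218.0], [382.8, 235.6], [420.7, 267.9]]
160 [[384.1, 238.0], [438.1, 220.2], [437.0, 217.4], [383.1, 235.1], [420.7, 267.9]]
170 [[384.5, 237.3], [438.9, 219.5], [437.8, 216.6], [383.5, 234.4], [420.7, 267.9]]
side top-near [[363.1, 208.1], [382.7, 182.6], [363.1, 206.3]] obs crop origin 305,150 /5.5
42.2333 [ 0.53  0.12 -0.12]
```

The panel's top edge and the knob match the seated and home predictions to about 1 px in both cameras, and the bystanders look unmoved. Handing in.

```bash
python3 -c "
from cell import ctrl
print(ctrl.finish_job())"
```

```text
the job is handed in; nothing more can be done
None
```

I finished the whole job and handed it in at about 42 s; handing in gives no verdict, so the checks below are my own.

**What I did**
- **Stand:** I pulled the plunger up about 18 mm and turned the stand about 56°. Then I let go and pushed the knob sideways until it snapped into the next notch, where it stopped with about 4 N of push and no further motion.
- **Panel onto the rest:** I lifted the panel by its handle, set it down once to grip nearer the handle's lower end, and tilted it over the rest's upper edge. The first lowering met the ledge's lip, with about 10 N upwards, so I lifted, shifted uphill and lowered it again properly.
- **Panel into the stand:** The commands cannot tilt the hand, so I swung the panel upright on the ledge by its top edge before gripping it there. I then slid it down between the guides and let go.

**What the last checks showed**
- **Panel:** It met the turntable at the expected height. Its top edge matches the seated position to about 1 px in both cameras.
- **Plunger:** The knob matches its home position in the top view at the end. The side view also showed it home just before the panel went in; at the end the gripper hid it there.
- **Surroundings:** The other things on the bench look unmoved, judged by eye in the top view. The arm was clear of everything, with force near zero.

**What disagreed**
- **Turn angle:** The finger positions suggested a turn of about 62°. The camera overlay of guides, disc and knob fits 60°, and I trusted the overlay.
- **Lean on the rest:** The side-camera fit of the leaning panel was weak in depth. The fitted position was up to 26 mm off the target along the line of sight, although its angle, about 45°, agreed.

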